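Fetch the tin from behind the cartons in the pantry caddy

ROBOT

A 6-joint arm with a two-finger parallel gripper is mounted at the origin on a cart in front of the work surface, level with it; the furniture and walls round the work are solid. World frame = base frame: x ahead of the robot, y to its left, z up, the work surface at z = 0. Lengths are in mm, angles in rad, forces in N, time in s.
With the tool pointing down it reaches from about 350 to 975 mm from the base axis. Payload 7.1 kg.
Tool frame: the origin (TCP) lies between the finger pads; the fingertips stand 17 mm ahead of it and the grasp point (between the pads) lies 2 mm behind it (tip_reach is the y of the fingertips in the tool frame, in mm); y points along the fingers, x is the direction in which the jaws open and shut, and the axes are right-handed (so a half turn about y gives the same grasp; the last joint's range is limited). The gripper opens to 88 mm and grips with 3 to 60 N. Pads are 20 mm wide; open, the fingers measure 115 mm over their backs; the gripper's body (75 mm by 178 mm) begins 61 mm behind the grasp point.
Start: joints at [1.273, 0.423, 1.63, -0, 1.089, -0.019], TCP at [171.97, 600.859, 209.075] pointing down, gripper open.
Joint ranges: [-3, 3], [-0.9, 2.11], [0.09, 2.58], [-1.31, 4.45], [0.11, 2.69], [-2.54, 2.54]. Speed limits (rad/s): [2.39, 2.39, 3.01, 3.14, 3.14, 3.14].

INTERFACE

Orientations are given as a rotation vector (axis times angle).
In Python, from workcell import get_obs, get_image, camera_model, close_job, silhouettes, tip_of, tip_reach gives the robot as it stands. The module is installed in compiled form; this text tells all that it offers.
- The arm moves only by the tool arm_command, never from a script. Its argument "targets" is a list of rows, each a list of 4 numbers: the shift along the tool's x, y, z in mm, then the turn about the tool's y in rad. A call has 1 to 20 rows; each row shifts and turns the commanded pose from where the row before left it, along the tool's axes as they then stand; what a row does not reach is not made up. A row lasts 1/12 s, in which the tool goes at most 41.7 mm and 7.16 degrees, less where a joint would pass 70% of its speed; a pose out of reach is approached as far as the arm can. A call is refused whole if a number of a shift passes 41.7 or a number of a turn 0.125, either way. A call with a gripper value outside its range is refused whole. "gripper" is the opening in per cent of the stroke, from 0 (shut) to 100 (fully open), set as the call begins (left out, the last holds). The fingers move at their own pace and stop on an object; the grip force is fixed at half the most. Time passes only in rows, so rows that do not move let the fingers close. It gives the time, the measured TCP pose, the force and the opening at its end, in the units of the state.
- get_obs(): the state, without advancing time (a new reading comes with each control period).
- get_image(name): name is "side" or "top" or "wrist"; returns the picture (400x640x3 uint8, blue, green, red); there is no depth.
- camera_model(name): a dict with "mtx" (3x3 intrinsics, pixels), "position" and "orientation" of the camera in the world. Camera axes: x right, y up, looking along -z (the intrinsics and any distortion apply to the point x, -y, -z); pixel columns grow to the right and rows downward; lengths in mm; the calibration is good to about 2 mm. A picture is of the moment at which its call begins: read the wrist's pose just before it. camera_model takes no time and is no camera call; for the wrist camera it gives the pose at the moment of the call.
- close_job(): hands the job in, once; it reports no verdict.
Trained networks look in the newest picture that a camera, given by its name, has taken for a name from the list of things; names that differ only in an ending like _2 or _b are one class to them, and where a whole thing is asked for, a point or a joint stands for the part that bears it (a point fixed in the world has none). Each returns a list of dicts, best first, with "conf" (0 to 1); they miss things now and then, are a little off and sometimes report something else, mostly with a low value. They report only what shows in the picture. A call takes as long as a camera call. They do not tell look-alikes from the thing itself.
- silhouettes(camera, thing): "pixels" (400x640 bool, what is visible of it) and "at" ([column, row] in pixels, amid what is visible of it).
- tip_of(camera, thing): "at" ([column, row] in pixels: a listed point, or the origin of a listed thing).
The state is a dict: "t": time; "qpos": joint angles; "qvel": joint speeds; "joint_torque": joint torques, N m; "ee_pos": TCP position; "orientation": TCP orientation; "ft_force": force on the tool from outside, world axes, zero at the start; "moment": the same for the moment, N m; "width": finger opening in mm.
Only numpy, scipy, OpenCV 4.12 (cv2) and the standard library are available. Lean on these libraries where they do the work, as an engineer would, in place of code of your own. Each camera call takes 0.05 s, during which the arm holds its last target. There are 200 camera calls.

TASK

The food tin stands at the back of the wooden pantry caddy, behind two cartons: first lift the red carton and the black carton out and stand both on the chopping board, then set the tin in the middle of the round cork trivet, and only then put the cartons back squarely as they stood, each in the middle of the mat of its own colour (red on red, black on black). Keep everything upright, set things down rather than dropping them, and do not disturb the two spice jars in the caddy.

Things in the scene. Friction and masses are not known exactly. Their poses are not given: they have to be found in the camera images.
- caddy: light wooden pantry caddy, fixed. Origin: centre of underside; x to its back, y to its left. Base 8 mm thick, x -94..86, y +-113 mm; front lip 14 mm high. Front half: two mats. Rear: 3 compartments open to front and top, 8 mm walls from x -14 to 78 mm centred at y +-41.5 and +-109.5, top z 70 mm; back wall inner face x 78, top z 74 mm. Tin in the middle one, spice jars in the others
- mat_red: red rectangular mat 68 x 100 x 2 mm, fixed on the caddy's base plate at x -55 mm, y +53 or -53 mm of the caddy (the two mats may be swapped); origin: centre of its underside (8 mm above the worktop); long side along caddy y. Home of the red carton, which covers most of it at the start.
- mat_black: black rectangular mat, same size and kind as the red one, beside it; home of the black carton, which covers most of it at the start.
- carton_red: tall red soup carton, loose, 55 mm (its x) by 101 mm (its y) by 148 mm high, about 0.09 kg; origin: centre of its underside. Starts on the red mat, x along caddy x. Gripped across its 55 mm, front-to-back, about 130 mm up (the spice jars behind reach 114 mm above the worktop).
- carton_black: black tea carton, loose, 63 mm (its x) by 73 mm (its y) by 130 mm high, about 0.12 kg; origin: centre of its underside. Starts on the black mat, x along caddy x. Gripped across its 63 mm, front-to-back, 110 to 126 mm up. The two cartons stand about 19 mm apart. (A similar carton and jars against the far wall belong to the room.)
- tin: round food tin, blue, white and red with a metal top, loose, 57 mm diameter, 72 mm high, about 0.18 kg; origin: centre of its underside. Starts in the caddy's middle rear compartment, 10 mm behind the cartons; only 9 mm free at its sides, but 34 mm behind it, and in front once the cartons are gone: grip it front-to-back (along caddy x), e.g. 45 mm up.
- board: small brown wooden chopping board with a dark groove round its edge, fixed, 240 mm (its x) by 140 mm (its y), 12 mm thick, left or right of the caddy; origin: centre of its underside. The side area for the cartons: each must stand with its centre over the board; there is room for both, one behind the other along board x (centres at x +-60 mm).
- trivet: round cork trivet, fixed, 100 mm diameter, 6 mm thick, on the other side of the caddy from the board; origin: centre of its underside. The tin goes onto its middle.
- jar_green: spice jar with a green cap, loose, 46 mm diameter, 106 mm high; origin: centre of its underside. In one of the outer rear compartments; not to be disturbed.
- jar_brown: spice jar with a dark brown cap (green mark on top), loose, 44 mm diameter, 105 mm high; origin: centre of its underside. In the other outer rear compartment; not to be disturbed.
Things that resemble listed ones, but are neither listed nor needed, are in the scene too. Of the things like the tin, leave any that is orange or turquoise; of the rest the smaller one is meant.

How it is judged:
By the outcome, as a careful person would: the job done as asked, in the order asked, and still so for the second after the job is handed in, with the robot touching nothing.
It also fails if it takes over 128 s, if anything falls off the work surface, if the arm or the gripper's body presses on something with over 40 N, if the wrist force passes 120 N, or if a joint passes its speed limit or range.

## Working session

There is one attempt and no reset: what is moved stays moved. The work goes in short steps, Python scripts to look and compute and a tool call to move; the robot and the scene stay as the last step left them, time stands still between calls to the robot, and variables do not carry over. Pictures are saved under pics/ and viewed, about 12 in all and at most 16, crops included, and the job is handed in when it is done.

Besides the shell and the picture viewer there is one more tool, called after ">>>" as name(argument=value, ...) on one line, values as JSON. arm_command: Moves the arm, as the interface text tells. Its arguments: {"type":"object","properties":{"targets":{"type":"array","items":{"type":"array","items":{"type":"number"}}},"gripper":{"type":"number"}},"required":["targets"]}

```bash
mkdir -p pics; python3 - <<'E'
from workcell import *
import cv2,numpy as np
o=get_obs();print({k:np.round(v,3).tolist() for k,v in o.items()})
for n in ["side","top"]:
    cv2.imwrite(f"pics/{n}0.png",get_image(n)); m=camera_model(n);print(n,{k:np.round(v,3).tolist() for k,v in m.items()})
    for t in ["carton_red","carton_black","tin","board","trivet","caddy","mat_red","mat_black","jar_green","jar_brown"]:
        print(t,[(np.round(d["at"]).tolist(),round(float(d["conf"]),2),int(d["pixels"].sum())) for d in silhouettes(n,t)][:4],[(np.round(d["at"],1).tolist(),round(float(d["conf"]),2)) for d in tip_of(n,t)][:3])
print(get_obs()["t"])
E
```

```text
{'t': 0.0, 'qpos': [1.273, 0.424, 1.631, -0.0, 1.089, -0.019], 'qvel': [0.0, 0.0, -0.0, -0.001, 0.001, 0.0], 'joint_torque': [-0.003, -54.461, -27.367, 0.064, 0.023, -0.0], 'ee_pos': [171.807, 600.315, 208.297], 'orientation': [-1.329, -1.001, 1.003], 'ft_force': [0.068, -0.468, 0.77], 'moment': [0.045, -0.013, 0.02], 'width': 87.794}
side {'mtx': [[448.923, 0.0, 328.464], [0.0, 448.923, 200.948], [0.0, 0.0, 1.0]], 'position': [921.377, 871.663, 704.076], 'orientation': [0.278, 1.174, 2.407]}
carton_red [([308.0, 159.0], 0.67, 1535), ([276.0, 178.0], 0.23, 389)] [([315.1, 192.1], 0.81)]
carton_black [([344.0, 192.0], 0.98, 2004)] [([337.4, 216.4], 0.74)]
tin [([297.0, 194.0], 0.74, 332), ([352.0, 147.0], 0.6, 776), ([372.0, 177.0], 0.59, 1250), ([263.0, 162.0], 0.5, 294)] [([370.5, 194.1], 0.93), ([268.7, 180.8], 0.71), ([349.2, 171.7], 0.64)]
board [([408.0, 289.0], 0.64, 6338)] [([404.9, 288.5], 0.86)]
trivet [([290.0, 158.0], 0.81, 204)] [([298.2, 159.7], 0.78)]
caddy [([305.0, 228.0], 0.72, 2476)] [([312.7, 213.9], 0.73)]
mat_red [] []
mat_black [([352.0, 224.0], 0.64, 120), ([30
[... 586 characters left out ...]
71, 706), ([421.0, 167.0], 0.68, 808)] [([416.3, 173.5], 0.8), ([328.8, 266.9], 0.74), ([383.3, 267.0], 0.74)]
board [([189.0, 216.0], 0.93, 7219)] [([191.0, 210.8], 0.86)]
trivet [([442.0, 224.0], 0.87, 1677)] [([443.9, 224.5], 0.91)]
caddy [([321.0, 163.0], 0.97, 3783)] [([332.8, 183.1], 0.86)]
mat_red [([348.0, 220.0], 0.68, 60), ([300.0, 158.0], 0.56, 559)] [([359.8, 205.2], 0.62), ([441.7, 223.2], 0.52)]
mat_black [([296.0, 218.0], 0.78, 403), ([311.0, 206.0], 0.51, 1364)] [([312.7, 211.1], 0.69)]
jar_green [([370.0, 154.0], 0.6, 684), ([368.0, 205.0], 0.48, 1912)] [([366.9, 160.1], 0.81)]
jar_brown [([300.0, 160.0], 0.89, 571), ([192.0, 216.0], 0.31, 7450)] [([302.7, 166.7], 0.82)]
2.1
```

View pics/top0.png

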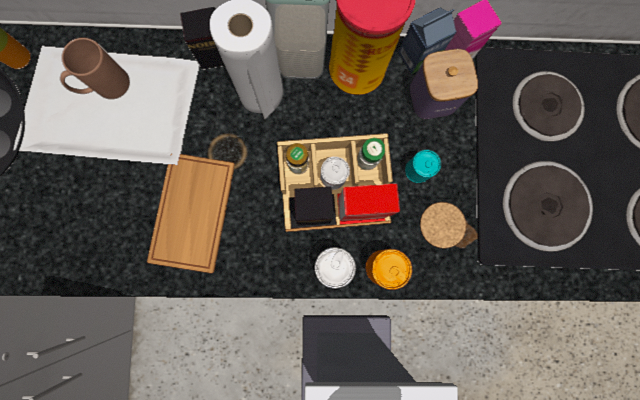

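View pics/side0.png

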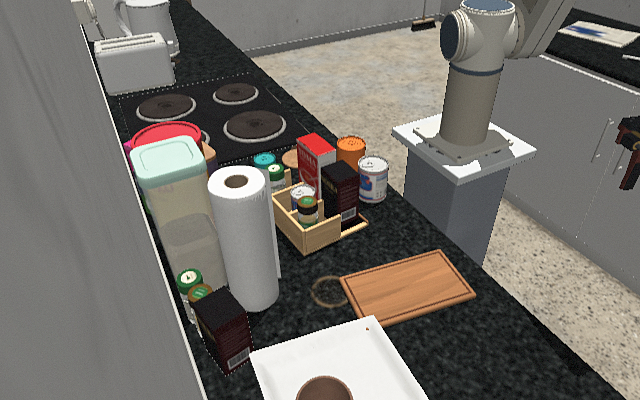

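The top view shows the caddy at about (335,183), with the black carton at (313,206), the red one at (370,203), and the board on the left and the trivet on the right. There are four tin-like things: orange (389,268), turquoise (423,165), a large white one (335,267) in front of the caddy, and a small one (334,170) in the middle rear compartment. The small one fits, because it is neither orange nor turquoise, is smaller than the other white one, and stands in the caddy. Next I fit poses and confirm it with a crop.

```bash
cat > h.py <<'E'
from workcell import *
import cv2,numpy as np
from scipy.spatial.transform import Rotation as R
from scipy.optimize import minimize
def cam(n):
    m=camera_model(n); return m["mtx"],np.array(m["position"]),R.from_rotvec(m["orientation"]).as_matrix()
def proj(c,P):
    K,p,A=c; q=(np.atleast_2d(P)-p)@A; u=np.c_[q[:,0],-q[:,1],-q[:,2]]@np.array(K).T; return u[:,:2]/u[:,2:]
def back(c,uv,z):
    K,p,A=c; uv=np.atleast_2d(uv); d=np.c_[uv,np.ones(len(uv))]@np.linalg.inv(K).T
    d=(d*[1,-1,-1])@A.T; return p+d*((z-p[2])/d[:,2])[:,None]
def box(lx,ly,h):
    return np.array([[a*lx/2,b*ly/2,z] for a in(-1,1) for b in(-1,1) for z in(0,h)])
def cyl(d,h):
    t=np.linspace(0,2*np.pi,40); return np.vstack([np.c_[d/2*np.cos(t),d/2*np.sin(t),0*t+z] for z in(0,h)])
def put(pts,x,y,z,yaw): 
    return pts@R.from_euler('z',yaw).as_matrix().T+[x,y,z]
def fit(views,pts,z,x0,yawfree=True):
    """views: list of (cam,mask). returns x,y,yaw,IoU"""
    S=4
    ms=[cv2.resize(m.astype(np.uint8),None,fx=S,fy=S) for _,m in views]
    def cost(v):
        s=0
        for (c,_),m in zip(views,ms):
            hull=cv2.convexHull((((proj(c,put(pts,v[0],v[1],z,v[2]/100 if yawfree else 0))+.5)*S-.5)*16).round().astype(np.int32))
            im=np.zeros_like(m); cv2.fillConvexPoly(im,hull,1,shift=4); s+=1-(im&m).sum()/max((im|m).sum(),1)
        return s/len(views)
    n=3 if yawfree else 2
    v0=np.array(x0[:2]+[x0[2]*100]); f=lambda v:cost(np.r_[v,0][:3])
    r=minimize(f,v0[:n],method="Nelder-Mead",options=dict(initial_simplex=np.vstack([v0[:n]]+[v0[:n]+12*np.eye(n)[i] for i in range(n)]),maxiter=150))
    return np.round(np.r_[r.x[:2],(r.x[2]/100 if n==3 else 0),1-r.fun],3)
E
python3 - <<'E'
from h import *
ct,cs=cam("top"),cam("side")
im=get_image("top"); im2=get_image("side")
A=R.from_rotvec(get_obs()["orientation"]).as_matrix();print(A.round(3))
near=lambda cn,t,p:min(silhouettes(cn,t),key=lambda d:np.hypot(*(np.array(d["at"])-p)))["pixels"]
for t,pts,z,px,yf,zt,ps in [("carton_red",box(55,101,148),10,(368,204),1,150,(308,159)),("carton_black",box(63,73,130),10,(311,205),1,140,(344,192)),("board",box(240,140,12),0,(189,216),1,12,(408,289)),("trivet",cyl(100,6),0,(442,224),0,6,None),("jar_green",cyl(46,106),8,(372,150),0,110,None),("jar_brown",cyl(44,105),8,(297,156),0,110,None),("tin",cyl(57,72),8,(334,170),0,80,None)]:
    w=back(ct,px,zt)[0]; mt=near("top",t,px); V=[(ct,mt)]
    print(t,w.round(),fit(V,pts,z,[w[0],w[1],0.],yf), fit(V+[(cs,near("side",t,ps))],pts,z,[w[0],w[1],0.],yf) if ps else "")
print(back(ct,[[278,141],[389,135],[286,230],[400,221]],74).round())
a=cv2.resize(im[120:300,270:480],None,fx=3.8,fy=3.3,interpolation=cv2.INTER_CUBIC); cv2.imwrite("pics/c1.png",a)
E
```

```text
[[ 0.275 -0.    -0.961]
 [ 0.961 -0.     0.275]
 [-0.    -1.     0.   ]]
carton_red [511.  50. 150.] [5.19322e+02 4.71650e+01 1.26000e-01 8.95000e-01] [5.2059e+02 4.5632e+01 1.3000e-02 7.5000e-01]
carton_black [509. 154. 140.] [5.11782e+02 1.50126e+02 9.40000e-02 8.99000e-01] [ 5.12585e+02  1.49660e+02 -1.70000e-02  8.80000e-01]
board [496. 412.  12.] [ 5.05419e+02  4.10297e+02 -1.43000e-01  9.65000e-01] [ 5.05325e+02  4.09767e+02 -1.40000e-01  9.42000e-01]
trivet [ 488. -133.    6.] [ 487.301 -134.707    0.       0.969] 
jar_green [623.  36. 110.] [625.229  34.342   0.      0.93 ] 
jar_brown [608. 183. 110.] [612.333 183.421   0.      0.886] 
tin [588. 109.  80.] [587.757 107.988   0.      0.914] 
[[647. 223.  74.]
 [665.  -4.  74.]
 [466. 202.  74.]
 [487. -26.  74.]]
```

View pics/c1.png

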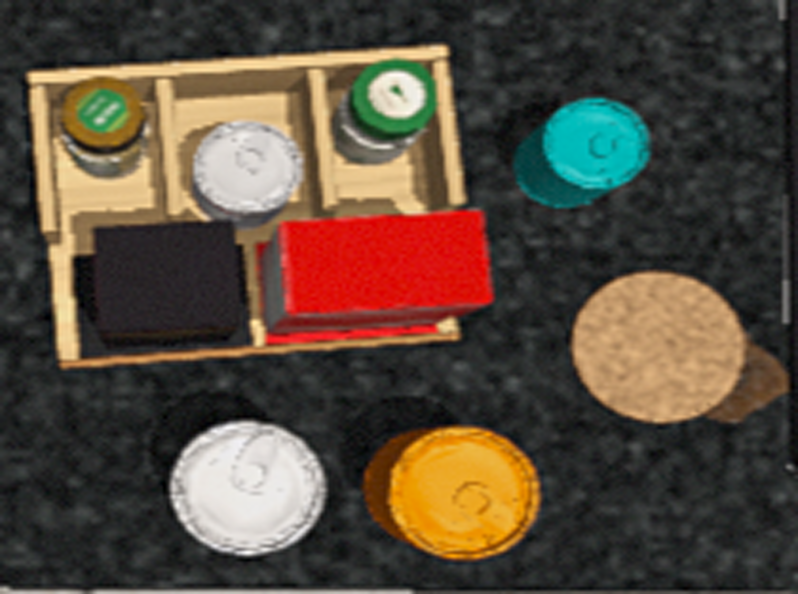

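The crop confirms the small metal-topped tin at crop (248,172), in the middle compartment between the jars. The larger white tin is at (248,487), turquoise at (597,143) and orange at (464,492). Now I turn the tool to the caddy's heading (about 0.08) and move above it.

>>> arm_command(targets=[[0, 0, 0, 0.121], [0, 0, 0, 0.121], [0, 0, 0, 0.121], [0, 0, 0, 0.121], [0, 0, 0, 0.121], [0, 0, 0, 0.121], [0, 0, 0, 0.121], [0, 0, 0, 0.121], [0, 0, 0, 0.121], [0, 0, 0, 0.121]])

```text
t: 3.53
ee_pos: [171.9, 600.9, 209.1]
orientation: [-1.57, -0.06, 0.06]
ft_force: [-0.8, -0.2, 0.7]
width: 87.6
```

>>> arm_command(targets=[[10, -3, -18, 0], [19, -5, -35, 0], [19, -5, -35, 0], [19, -5, -35, 0], [19, -5, -35, 0], [19, -5, -35, 0], [19, -5, -35, 0], [19, -5, -35, 0], [19, -5, -35, 0], [19, -5, -35, 0], [19, -5, -35, 0], [19, -5, -35, 0], [19, -5, -35, 0], [19, -5, -35, 0], [10, -3, -18, 0], [0, 0, 0, 0], [0, 0, 0, 0]])

```text
t: 4.95
ee_pos: [478.6, 132.7, 280.1]
orientation: [-1.57, -0.062, 0.062]
ft_force: [0.5, 1.3, -0.6]
width: 87.7
```

```bash
python3 - <<'E'
from h import *
c=cam("wrist"); im=get_image("wrist"); cv2.imwrite("pics/w1.png",im)
o=get_obs(); print(o["t"],o["ee_pos"].round(1) if hasattr(o["ee_pos"],"round") else o["ee_pos"],R.from_rotvec(o["orientation"]).as_matrix().round(3)); print(c[1].round(1),c[2].round(2))
for t,pts,z in [("carton_red",box(55,101,148),10),("carton_black",box(63,73,130),10)]:
    for d in silhouettes("wrist",t)[:2]:
        m=d["pixels"]; x0=back(c,d["at"],140)[0]
        print(t,d["at"],d["conf"],m.sum(),fit([(c,m)],pts,z,[x0[0],x0[1],.08]))
E
```

```text
5.0 [477.9 133.4 279.9] [[ 0.997 -0.001 -0.081]
 [ 0.081  0.     0.997]
 [-0.001 -1.     0.   ]]
[472.3 203.  454.6] [[ 1.   -0.08 -0.02]
 [ 0.08  0.96  0.26]
 [ 0.   -0.26  0.96]]
carton_red [352.6, 243.9] 0.7 4118 [5.15658e+02 6.76470e+01 1.16000e-01 7.14000e-01]
carton_red [313.5, 328.9] 0.45 877 [ 4.89357e+02 -7.37630e+01  1.77000e-01  1.48000e-01]
carton_black [355.9, 167.9] 0.82 3985 [5.10457e+02 1.48693e+02 1.16000e-01 9.05000e-01]
```

View pics/w1.png

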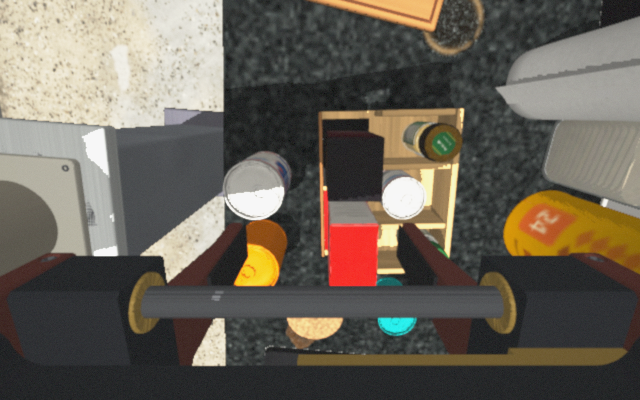

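The wrist view is taken from +y of the tool: black carton top at (355,165), red at (353,245), tin at (403,195) behind them and the brown jar at (440,142). The fits agree with the top camera to about 2 mm. Next I go down on the black carton.

>>> arm_command(targets=[[17, 0, 7, 0], [17, 0, 7, 0], [0, 20, 0, 0], [0, 30, 0, 0], [0, 30, 0, 0], [0, 30, 0, 0], [0, 20, 0, 0], [0, 12, 0, 0], [0, 8, 0, 0], [0, 0, 0, 0], [0, 0, 0, 0]])

```text
t: 6.02
ee_pos: [510.8, 150.9, 130.2]
orientation: [-1.57, -0.065, 0.066]
ft_force: [-0.6, -0.6, -0.1]
width: 87.4
```

```bash
python3 - <<'E'
from h import *
o=get_obs(); print(o["t"],np.round(o["ee_pos"],1))
a=get_image("side"); w=get_image("wrist")
cv2.imwrite("pics/g1.png",np.hstack([cv2.resize(a[100:300,220:460],None,fx=2,fy=2),cv2.resize(w[60:260,240:440],None,fx=1.6,fy=2)]))
E
```

```text
6.0167 [510.8 150.9 130.2]
```

View pics/g1.png

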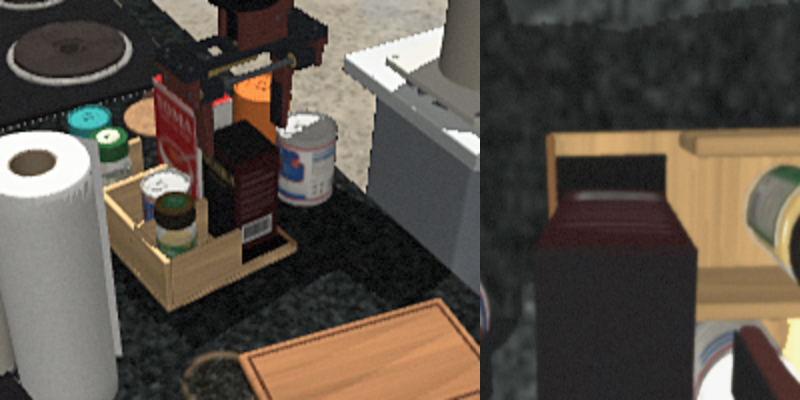

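The fingers straddle the black carton, front and back, at (230,100) in the composite. Close.

>>> arm_command(targets=[[0, 0, 0, 0], [0, 0, 0, 0], [0, 0, 0, 0], [0, 0, 0, 0], [0, 0, 0, 0], [0, 0, 0, 0], [0, 0, 0, 0], [0, 0, 0, 0]], gripper=0)

```text
t: 6.78
ee_pos: [511.0, 150.1, 130.0]
orientation: [-1.57, -0.064, 0.064]
ft_force: [0.1, 0.4, -0.4]
width: 38.1
```

```bash
python3 - <<'E'
from h import *
o=get_obs(); print({k:np.round(v,3).tolist() for k,v in o.items() if k in("t","ee_pos","orientation","width","ft_force","moment")})
E
```

```text
{'t': 6.783, 'ee_pos': [511.015, 150.074, 130.048], 'orientation': [-1.57, -0.064, 0.064], 'ft_force': [0.135, 0.379, -0.418], 'moment': [-0.086, 0.136, 0.04], 'width': 38.085}
```

Width 38 mm is less than the carton's 63 mm, so something is off. I look before going further.

```bash
python3 - <<'E'
from h import *
o=get_obs(); print(o["t"],np.round(o["ee_pos"],1),o["width"])
a=get_image("side"); w=get_image("wrist"); o=get_obs(); print(o["width"])
cv2.imwrite("pics/g2.png",np.hstack([cv2.resize(a[100:260,260:420],None,fx=2.5,fy=2.5),cv2.resize(w[120:320,240:440],None,fx=2,fy=2)]))
E
```

```text
6.7833 [511.  150.1 130. ] 38.08499619647943
30.106096399818984
```

View pics/g2.png

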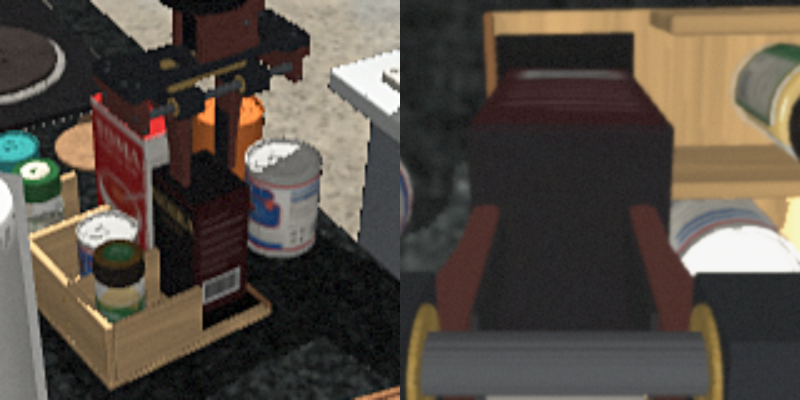

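```bash
python3 - <<'E'
from h import *
print("tip_reach",tip_reach if not callable(tip_reach) else tip_reach())
o=get_obs(); p=np.array(o["ee_pos"]); A=R.from_rotvec(o["orientation"]).as_matrix(); print(p.round(1),o["width"],np.round(o["ft_force"],1))
B=put(box(63,73,130),511,150,10,.083)
out=[]
for n,(r0,r1,c0,c1),S in [("side",(100,260,260,420),2.5),("wrist",(120,320,240,440),2)]:
    c=cam(n); im=get_image(n)[r0:r1,c0:c1]; im=cv2.resize(im,None,fx=S,fy=S)
    im=np.clip(im.astype(float)*1.8+20,0,255).astype(np.uint8)
    f=lambda P:[tuple(int(v) for v in q) for q in (proj(c,P)-[c0,r0])*S]
    b=f(B)
    for i,j in [(0,1),(2,3),(4,5),(6,7),(1,3),(1,5),(3,7),(5,7)]: cv2.line(im,b[i],b[j],(0,255,255),1)
    w=o["width"]/2
    for q,col in zip(f([p+A@[s*w,t,z] for s in(-1,1) for t in(17,-2) for z in(-10,10)]),[(0,255,0)]*2+[(255,0,255)]*2+[(0,255,0)]*2+[(255,0,255)]*2): cv2.circle(im,q,3,col,-1)
    out.append(im)
cv2.imwrite("pics/g3.png",np.hstack(out))
E
```

```text
tip_reach 17.0
[511.  150.1 130. ] 30.106096399818984 [ 0.   0.4 -0.9]
```

View pics/g3.png

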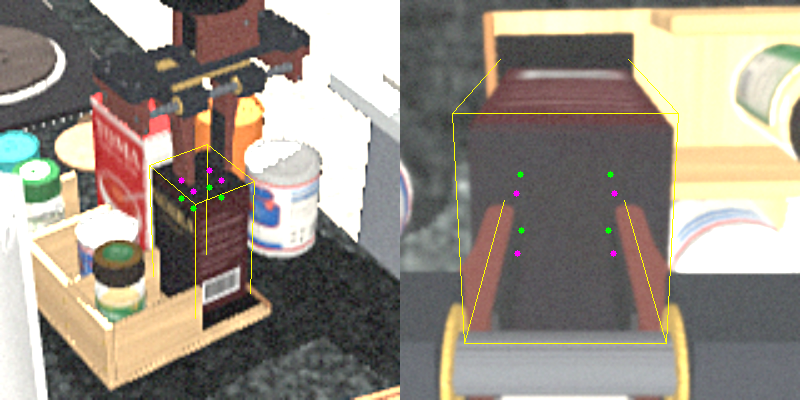

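The seen carton is lower or smaller than the modelled box, and the fingers close just above it. I open, rise and measure its real size.

>>> arm_command(targets=[[0, -20, 0, 0], [0, -40, 0, 0], [0, -40, 0, 0], [0, -40, 0, 0], [0, -40, 0, 0], [0, 0, 0, 0], [0, 0, 0, 0]], gripper=100)

```text
t: 7.57
ee_pos: [512.4, 150.5, 312.7]
orientation: [-1.569, -0.069, 0.06]
ft_force: [-1.1, 0.2, -1.1]
width: 65.2
```

```bash
cat >> h.py <<'E'
def fit5(views,x0,dims,z=10,free=(0,1,2,3)):
    """free box fit: x,y,yaw*100,h,(scale of footprint*100)"""
    S=4; ms=[cv2.resize(m.astype(np.uint8),None,fx=S,fy=S) for _,m in views]
    def cost(q):
        v=np.array(x0,float); v[list(free)]=q; s=0
        for (c,_),m in zip(views,ms):
            pts=box(dims[0]*v[4]/100,dims[1]*v[4]/100,v[3])
            hull=cv2.convexHull((((proj(c,put(pts,v[0],v[1],z,v[2]/100))+.5)*S-.5)*16).round().astype(np.int32))
            im=np.zeros_like(m); cv2.fillConvexPoly(im,hull,1,shift=4); s+=1-(im&m).sum()/max((im|m).sum(),1)
        return s/len(views)
    q0=np.array(x0,float)[list(free)]; n=len(q0)
    r=minimize(cost,q0,method="Nelder-Mead",options=dict(initial_simplex=np.vstack([q0]+[q0+10*np.eye(n)[i] for i in range(n)]),maxiter=300))
    return np.round(np.r_[r.x,1-r.fun],2)
E
python3 - <<'E'
from h import *
o=get_obs(); print(o["t"],np.round(o["ee_pos"],1),o["width"])
W=cam("wrist"); 
ims={n:get_image(n) for n in("wrist","side","top")}
C={"wrist":W,"side":cam("side"),"top":cam("top")}
M={}
for n in C:
    s=silhouettes(n,"carton_black")
    print(n,[(np.round(d["at"]).tolist(),round(d["conf"],2),int(d["pixels"].sum())) for d in s])
    if s:
        M[n]=s[0]["pixels"]
        k=ims[n].copy(); cs,_=cv2.findContours(M[n].astype(np.uint8),0,1); cv2.drawContours(k,cs,-1,(0,255,0),1); ims[n]=k
for comb in [("side",),("wrist",),("wrist","side")]:
    print(comb, [fit5([(C[n],M[n]) for n in comb],[511,150,8,130,100],(63,73),free=f) for f in [(0,1,2,3),(0,1,2,3,4)]])
B=put(box(63,73,130),511,150,10,.083)
a,w=ims["side"],ims["wrist"]
for n in C:
    b=[tuple(int(v) for v in q) for q in proj(C[n],B).round()]
    if n!="top":
        for q in b: cv2.circle(ims[n],q,1,(0,255,255),-1)
cv2.imwrite("pics/g4.png",np.hstack([cv2.resize(a[120:270,270:420],None,fx=2.6,fy=3),cv2.resize(w[90:290,240:440],None,fx=2,fy=2.25)]))
E
```

```text
7.5667 [512.4 150.5 312.7] 65.16426229801034
wrist [([323.0, 175.0], 0.71, 3329)]
side [([338.0, 190.0], 0.58, 2075)]
top [([360.0, 220.0], 0.61, 75)]
('side',) [array([509.44, 141.19,  -0.67, 123.19,   0.92]), array([509.27, 141.59,   8.28, 124.41,  96.34,   0.92])]
('wrist',) [array([512.36, 144.23,   5.94, 112.75,   0.97]), array([511.98, 148.02,   7.59, 135.41,  92.51,   0.98])]
('wrist', 'side') [array([511.64, 146.05,   4.27, 124.53,   0.91]), array([511.93, 147.17,   6.7 , 129.31,  94.42,   0.95])]
```

View pics/g4.png

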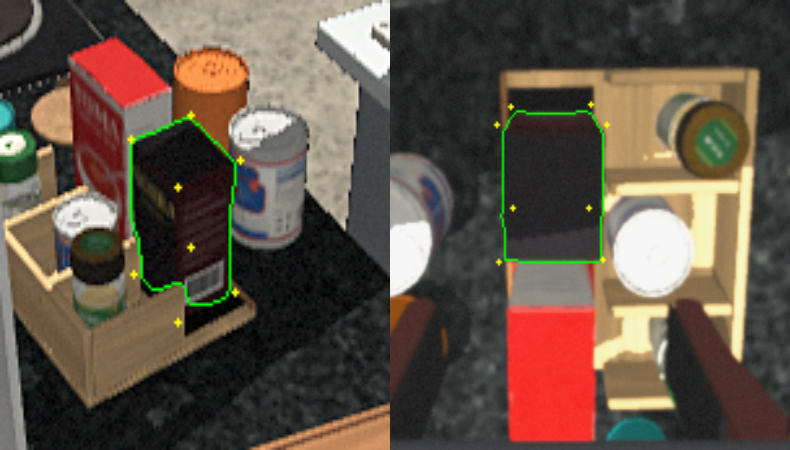

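Side (left): the modelled top corners match the carton, about 130 mm high and slightly slimmer than stated. Wrist (right): the fingertip is seen at about row 225 in both views. Before guessing, I compare where the fingertips should project.

```bash
python3 - <<'E'
from h import *
o=get_obs(); p=np.array(o["ee_pos"]); A=R.from_rotvec(o["orientation"]).as_matrix()
print(p.round(1),o["width"],o["t"])
c=cam("wrist"); im=get_image("wrist"); cv2.imwrite("pics/_w.png",im)
s=cam("side"); ims=get_image("side")
print("cam in tool",(A.T@(c[1]-p)).round(1))
w=o["width"]/2
for t in (17,0,-10,-20,-30):
    q=proj(c,[p+A@[sg*w,t,z] for sg in(-1,1) for z in(-10,10)]); print(t,q.round().tolist())
    for im_,cc in ((im,c),(ims,s)):
        for k in proj(cc,[p+A@[sg*w,t,z] for sg in(-1,1) for z in(-10,10)]): cv2.circle(im_,(int(k[0]),int(k[1])),1,(0,255,0) if t==17 else (0,255,255) if t==0 else (255,255,0),-1)
a=cv2.resize(np.clip(im[130:330,200:480]*1.5,0,255).astype(np.uint8),None,fx=1.7,fy=2.5)
cv2.imwrite("pics/g5.png",np.hstack([a,cv2.resize(ims[30:180,270:390],(320,500))]))
E
```

```text
[510.3 149.9 308.4] 86.71351127151951 7.8667
cam in tool [  -0.7 -174.4   70.7]
17 [[260.0, 235.0], [258.0, 207.0], [386.0, 235.0], [387.0, 207.0]]
0 [[254.0, 246.0], [252.0, 216.0], [391.0, 246.0], [393.0, 216.0]]
-10 [[251.0, 253.0], [248.0, 221.0], [395.0, 253.0], [397.0, 221.0]]
-20 [[246.0, 261.0], [244.0, 228.0], [399.0, 261.0], [402.0, 228.0]]
-30 [[242.0, 269.0], [239.0, 235.0], [404.0, 269.0], [407.0, 235.0]]
```

View pics/g5.png

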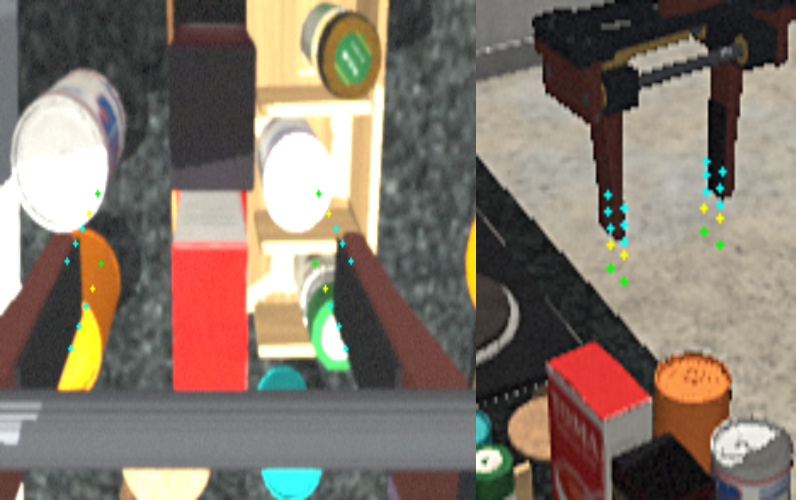

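Result: the real fingertips sit about 12 mm behind the TCP (tool y ≈ -12), not 17 mm ahead of it. Sideways they match. The whole gripper is therefore about 29 mm shorter than stated, and the first close was just above the carton without contact. From now on, grip TCP height = wanted grasp height - 31. For the black carton that is TCP z 101.

>>> arm_command(targets=[[0, 20, -1, 0], [0, 36, 0, 0], [0, 40, 0, 0], [0, 40, 0, 0], [0, 30, 0, 0], [0, 20, 0, 0], [0, 12, 0, 0], [0, 9, 0, 0], [0, 0, 0, 0], [0, 0, 0, 0]], gripper=100)

```text
t: 8.8
ee_pos: [511.1, 149.1, 102.9]
orientation: [-1.57, -0.064, 0.065]
ft_force: [0.2, 0.3, 0.7]
width: 87.8
```

>>> arm_command(targets=[[0, 0, 0, 0], [0, 0, 0, 0], [0, 0, 0, 0], [0, 0, 0, 0], [0, 0, 0, 0], [0, 0, 0, 0], [0, 0, 0, 0]], gripper=0)

```text
t: 9.38
ee_pos: [511.6, 149.3, 103.7]
orientation: [-1.57, -0.065, 0.064]
ft_force: [1.3, 0.8, 5.4]
width: 62.9
```

Gripped at 62.9 mm, which matches the 63 mm carton. Lift and carry to the far board spot (565, 401).

>>> arm_command(targets=[[0, -6, 0, 0], [0, -14, 0, 0], [0, -20, 0, 0], [0, -20, 0, 0], [3, -10, 10, 0], [6, 0, 20, 0], [8, 0, 27, 0], [9, 0, 30, 0], [9, 0, 30, 0], [9, 0, 30, 0], [9, 0, 30, 0], [9, 0, 30, 0], [6, 0, 20, 0], [4, 0, 14, 0], [2, 0, 6, 0], [0, 0, 0, 0], [0, 0, 0, 0]])

```text
t: 10.8
ee_pos: [564.2, 400.7, 172.7]
orientation: [-1.571, -0.064, 0.065]
ft_force: [0.2, 1.0, -0.2]
width: 62.9
```

```bash
python3 - <<'E'
from h import *
C={"top":cam("top"),"wrist":cam("wrist")}; o=get_obs(); print(o["t"],np.round(o["ee_pos"],1),o["width"],R.from_rotvec(o["orientation"]).as_matrix()[:2,0].round(4))
t=get_image("top"); s=get_image("side"); w=get_image("wrist")
for n in C:
    for th in ["mat_black","mat_red","caddy"]:
        for d in silhouettes(n,th)[:1]:
            r=cv2.minAreaRect(np.argwhere(d["pixels"])[:,::-1].astype(np.float32)); q=back(C[n],cv2.boxPoints(r),10 if "mat" in th else 8)
            print(n,th,round(d["conf"],2),np.round(d["at"]),q[:,:2].round().tolist())
cv2.imwrite("pics/p1.png",np.hstack([cv2.resize(t[100:280,140:420],None,fx=1.45,fy=2.2),cv2.resize(s[100:360,220:480],None,fx=1.5,fy=1.523)[:396]]))
E
```

```text
10.8 [564.2 400.7 172.7] 62.906208401771735 [0.9966 0.0821]
top mat_black 0.59 [313. 213.] [[540.0, 203.0], [548.0, 103.0], [480.0, 98.0], [473.0, 197.0]]
top mat_red 0.63 [354. 220.] [[490.0, 93.0], [496.0, 13.0], [489.0, 12.0], [484.0, 93.0]]
top caddy 0.83 [322. 169.] [[664.0, 232.0], [692.0, -13.0], [492.0, -29.0], [467.0, 209.0]]
wrist mat_black 0.85 [267. 335.] [[475.0, 146.0], [475.0, 198.0], [542.0, 203.0], [545.0, 152.0]]
wrist mat_red 0.72 [236. 145.] [[361.0, 360.0], [399.0, 494.0], [632.0, 462.0], [618.0, 317.0]]
```

View pics/p1.png

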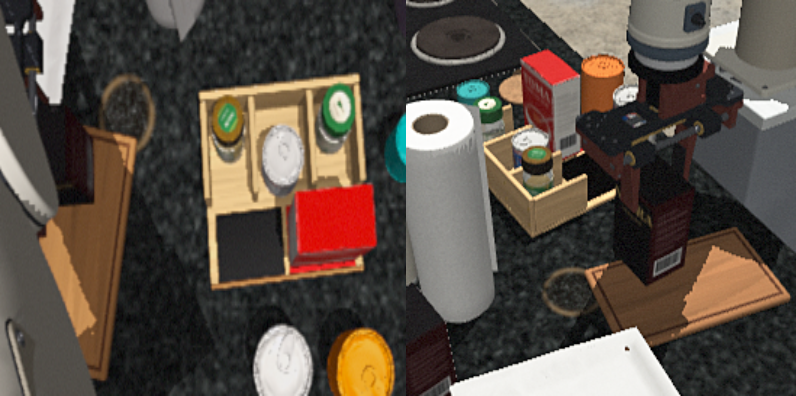

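The carton hangs upright above the far half of the board. The bare black mat's centre is (510.3, 150.3), within 1 mm of where the carton stood. Lower 62 mm, then the last few slowly.

>>> arm_command(targets=[[0, 10, 0, 0], [0, 20, 0, 0], [0, 16, 0, 0], [0, 10, 0, 0], [0, 5, 0, 0], [0, 2, 0, 0], [0, 1, 0, 0], [0, 1, 0, 0], [0, 1, 0, 0], [0, 0, 0, 0], [0, 0, 0, 0]])

```text
t: 12.17
ee_pos: [564.9, 401.5, 107.7]
orientation: [-1.569, -0.065, 0.064]
ft_force: [-0.3, -0.4, -1.4]
width: 62.7
```

>>> arm_command(targets=[[0, 1, 0, 0], [0, 0.5, 0, 0], [0, 0, 0, 0], [0, 0, 0, 0]])

```text
t: 12.5
ee_pos: [564.7, 401.4, 105.8]
orientation: [-1.57, -0.065, 0.064]
ft_force: [-0.6, -0.7, 0.9]
width: 63.1
```

>>> arm_command(targets=[[0, 1, 0, 0], [0, 0.5, 0, 0], [0, 0, 0, 0], [0, 0, 0, 0]])

```text
t: 12.83
ee_pos: [564.9, 401.5, 105.7]
orientation: [-1.569, -0.065, 0.064]
ft_force: [-1.4, -2.3, 10.1]
width: 63.0
```

Contact at TCP z ≈ 105.6 (10 N). Release, rise and go above the red carton.

>>> arm_command(targets=[[0, 0, 0, 0], [0, 0, 0, 0], [0, 0, 0, 0], [0, 0, 0, 0], [0, -10, 0, 0], [0, -25, 0, 0], [0, -35, 0, 0], [0, -35, 0, 0], [0, -15, 0, 0], [0, 0, 0, 0]], gripper=100)

```text
t: 13.67
ee_pos: [566.9, 403.0, 230.0]
orientation: [-1.565, -0.07, 0.059]
ft_force: [0.3, 0.8, 0.7]
width: 87.8
```

>>> arm_command(targets=[[-4, 0, -18, 0], [-6, 0, -28, 0], [-8, 0, -38, 0], [-8, 0, -38, 0], [-8, 0, -38, 0], [-8, 0, -38, 0], [-8, 0, -38, 0], [-8, 0, -38, 0], [-7, 0, -34, 0], [-6, 0, -28, 0], [-3, 0, -15, 0], [0, 0, 0, 0], [0, 0, 0, 0]])

```text
t: 14.75
ee_pos: [519.1, 44.9, 223.4]
orientation: [-1.57, -0.062, 0.064]
ft_force: [-0.4, 0.6, -0.4]
width: 88.1
```

```bash
python3 - <<'E'
from h import *
c=cam("wrist"); s=cam("side"); o=get_obs(); print(o["t"],np.round(o["ee_pos"],1))
get_image("wrist")
for t,dm,h,x0 in [("carton_red",(55,101),148,(519,46,.08)),("mat_black",None,0,0)]:
    for d in silhouettes("wrist",t)[:1]:
        print(t,d["conf"],d["at"],d["pixels"].sum())
        if dm: print(fit([(c,d["pixels"])],box(*dm,h),10,list(x0)))
        else:
            q=back(c,cv2.boxPoints(cv2.minAreaRect(np.argwhere(d["pixels"])[:,::-1].astype(np.float32))),10); print(q[:,:2].round(1).tolist(),q.mean(0).round(1))
im=get_image("side")
for t,dm,h,x0 in [("carton_black",(63,73),130,(565,401.5,.08))]:
    for d in silhouettes("side",t)[:3]: print(t,d["conf"],d["at"],fit([(s,d["pixels"])],box(*dm,h),12,list(x0)))
E
```

```text
14.75 [519.1  44.9 223.4]
carton_red 0.87 [324.5, 192.7] 7475
[5.19064e+02 4.57780e+01 8.00000e-02 8.98000e-01]
mat_black 0.94 [322.7, 80.7] 4802
[[473.4, 195.8], [539.1, 201.1], [549.6, 101.7], [479.0, 96.0]] [510.3 148.7  10. ]
carton_black 0.87 [378.9, 271.3] [ 5.67164e+02  4.00292e+02 -1.87000e-01  9.10000e-01]
```

>>> arm_command(targets=[[0, 15, 1, 0], [0, 30, 0, 0], [0, 30, 0, 0], [0, 20, 0, 0], [0, 12, 0, 0], [0, 7, 0, 0], [0, 0, 0, 0], [0, 0, 0, 0]])

```text
t: 15.67
ee_pos: [519.8, 46.9, 110.2]
orientation: [-1.57, -0.065, 0.065]
ft_force: [-1.7, 0.3, 0.7]
width: 87.6
```

>>> arm_command(targets=[[0, 0, 0, 0], [0, 0, 0, 0], [0, 0, 0, 0], [0, 0, 0, 0], [0, 0, 0, 0], [0, 0, 0, 0], [0, 0, 0, 0], [0, 0, 0, 0]], gripper=0)

```text
t: 16.33
ee_pos: [519.8, 46.5, 110.4]
orientation: [-1.57, -0.065, 0.064]
ft_force: [-0.8, -0.0, 4.6]
width: 54.9
```

Gripped at 54.9 mm. Lift 60 and carry to the near board spot (446, 418).

>>> arm_command(targets=[[0, -6, 0, 0], [0, -14, 0, 0], [0, -20, 0, 0], [0, -14, 0, 0], [-1, -6, 12, 0], [-3, 0, 24, 0], [-4, 0, 34, 0], [-4.5, 0, 38, 0], [-4, 0, 38, 0], [-4.5, 0, 38, 0], [-4, 0, 38, 0], [-4.5, 0, 38, 0], [-4, 0, 38, 0], [-4, 0, 34, 0], [-3, 0, 24, 0], [-2, 0, 14, 0], [-0.5, 0, 6.5, 0], [0, 0, 0, 0], [0, 0, 0, 0]])

```text
t: 17.92
ee_pos: [445.6, 417.2, 169.6]
orientation: [-1.571, -0.064, 0.065]
ft_force: [-0.5, 0.5, -1.4]
width: 55.0
```

>>> arm_command(targets=[[0, 10, 0, 0], [0, 18, 0, 0], [0, 13, 0, 0], [0, 8, 0, 0], [0, 4, 0, 0], [0, 1.5, 0, 0], [0, 1, 0, 0], [0, 0, 0, 0], [0, 0, 0, 0]])

```text
t: 18.67
ee_pos: [446.2, 418.5, 115.2]
orientation: [-1.569, -0.065, 0.064]
ft_force: [0.3, 0.4, -1.0]
width: 54.7
```

>>> arm_command(targets=[[0, 1, 0, 0], [0, 1, 0, 0], [0, 0.5, 0, 0], [0, 0.5, 0, 0], [0, 0, 0, 0], [0, 0, 0, 0]])

```text
t: 19.17
ee_pos: [446.0, 418.4, 112.4]
orientation: [-1.569, -0.065, 0.064]
ft_force: [-0.5, -1.0, 5.8]
width: 54.6
```

Contact. Release, rise and go above the tin.

>>> arm_command(targets=[[0, 0, 0, 0], [0, 0, 0, 0], [0, 0, 0, 0], [0, 0, 0, 0], [0, -10, 0, 0], [0, -25, 0, 0], [0, -35, 0, 0], [0, -35, 0, 0], [0, -10, 0, 0], [0, 0, 0, 0]], gripper=100)

```text
t: 20.0
ee_pos: [447.5, 419.7, 230.8]
orientation: [-1.565, -0.069, 0.06]
ft_force: [0.2, 0.2, 0.2]
width: 87.7
```

>>> arm_command(targets=[[5, 0, -16, 0], [9, 0, -26, 0], [12, 0, -36, 0], [13, 0, -38, 0], [13, 0, -38, 0], [13, 0, -38, 0], [13, 0, -38, 0], [13, 0, -36, 0], [10, 0, -30, 0], [8, 0, -22, 0], [3.5, 0, -10, 0], [0, 0, 0, 0], [0, 0, 0, 0]])

```text
t: 21.08
ee_pos: [584.1, 100.7, 225.5]
orientation: [-1.57, -0.062, 0.065]
ft_force: [-0.7, -0.3, -0.3]
width: 87.8
```

```bash
python3 - <<'E'
from h import *
c=cam("wrist"); s=cam("side"); tp=cam("top"); o=get_obs(); print(o["t"],np.round(o["ee_pos"],1))
im=get_image("wrist"); it=get_image("top"); isd=get_image("side")
for cn,cc in (("wrist",c),("top",tp)):
    for t in ("mat_red","mat_black"):
        for d in silhouettes(cn,t)[:1]:
            q=back(cc,cv2.boxPoints(cv2.minAreaRect(np.argwhere(d["pixels"])[:,::-1].astype(np.float32))),10); print(cn,t,round(d["conf"],2),d["pixels"].sum(),q[:,:2].round(1).tolist(),q.mean(0).round(1))
    for d in silhouettes(cn,"tin")[:4]:
        w=back(cc,d["at"],60)[0]; print(cn,"tin",round(d["conf"],2),np.round(d["at"]),w.round(),fit([(cc,d["pixels"])],cyl(57,72),8,[w[0],w[1],0.],0))
    print(cn,"trivet",[(round(d["conf"],2),fit([(cc,d["pixels"])],cyl(100,6),0,[487.,-134.,0.],0)) for d in silhouettes(cn,"trivet")[:1]])
for t,dm,h,x0 in [("carton_black",(63,73),130,(565,401.5,.08)),("carton_red",(55,101),148,(446,418,.08))]:
    for d in silhouettes("side",t)[:1]: print(t,d["conf"],np.round(d["at"]),fit([(s,d["pixels"])],box(*dm,h),12,list(x0)))
k=im.copy()
cv2.imwrite("pics/t1.png",np.hstack([k[60:360,140:540],isd[100:400,220:520]]))
E
```

```text
21.0833 [584.1 100.7 225.5]
wrist mat_red 0.73 3474 [[483.5, 89.9], [550.8, 97.9], [560.5, -1.9], [488.7, -10.7]] [520.9  43.8  10. ]
wrist mat_black 0.64 4280 [[473.2, 195.1], [540.2, 203.1], [550.1, 103.5], [478.4, 94.7]] [510.5 149.1  10. ]
wrist tin 0.91 [329. 323.] [609. -97.  60.] [ 6.06799e+02 -7.81990e+01  0.00000e+00  4.26000e-01]
wrist tin 0.85 [155. 162.] [392. 102.  60.] [376.259 106.253   0.      0.585]
wrist tin 0.82 [170. 240.] [404.   7.  60.] [399.334   8.382   0.      0.67 ]
wrist tin 0.58 [326. 176.] [588. 103.  60.] [587.205 105.02    0.      0.955]
wrist trivet [(0.69, array([ 4.88039e+02, -1.63628e+02,  0.00000e+00,  3.98000e-01]))]
top mat_black 0.64 1151 [[540.0, 205.8], [549.1, 124.2], [481.8, 117.2], [473.1, 198.1]] [511.  161.3  10. ]
top tin 0.88 [332. 272.] [385. 110.  60.] [382.148 106.016   0.      0.635]
top tin 0.74 [298. 184.] [560. 181.  60.] [5.68173e+02 1.65068e+02 0.00000e+00 3.36000e-01]
top trivet []
carton_black 0.7 [378. 271.] [ 5.66858e+02  4.00151e+02 -9.50000e-02  9.28000e-01]
carton_red 0.87 [436. 250.] [ 4.47253e+02  4.16831e+02 -1.18000e-01  9.32000e-01]
```

View pics/t1.png

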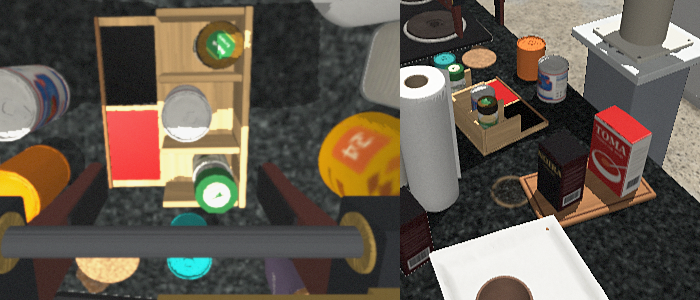

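Both cartons stand upright on the board. The mats are free and the tin stands in the middle compartment at (587, 104.5); the fit IoU is 0.955. I narrow the opening to 80 % and go down to TCP z 29 (grasp about 52 mm up the tin).

>>> arm_command(targets=[[3, 20, 3.5, 0], [0, 36, 0, 0], [0, 38, 0, 0], [0, 30, 0, 0], [0, 20, 0, 0], [0, 10, 0, 0], [0, 0, 0, 0], [0, 0, 0, 0]], gripper=80)

```text
t: 22.4
ee_pos: [587.9, 104.2, 72.9]
orientation: [-1.57, -0.064, 0.064]
ft_force: [0.6, 0.8, 0.7]
width: 70.2
```

```bash
python3 - <<'E'
from h import *
o=get_obs(); p=np.array(o["ee_pos"]); print(o["t"],p.round(1),o["width"])
A=R.from_rotvec(o["orientation"]).as_matrix(); c=cam("wrist"); im=get_image("wrist"); w=o["width"]/2
d=[x for x in silhouettes("wrist","tin") if 200<x["at"][0]<440 and x["at"][1]<240]
for x in d[:2]: print(x["conf"],np.round(x["at"]),fit([(c,x["pixels"])],cyl(57,72),8,[587.,104.,0.],0))
cv2.imwrite("pics/t2.png",cv2.resize(np.clip(im[60:320,180:460]*1.3,0,255).astype(np.uint8),None,fx=2.2,fy=2.2))
E
```

```text
22.4 [587.9 104.2  72.9] 70.15294048522298
0.8 [321. 222.] [586.999 105.882   0.      0.959]
```

View pics/t2.png

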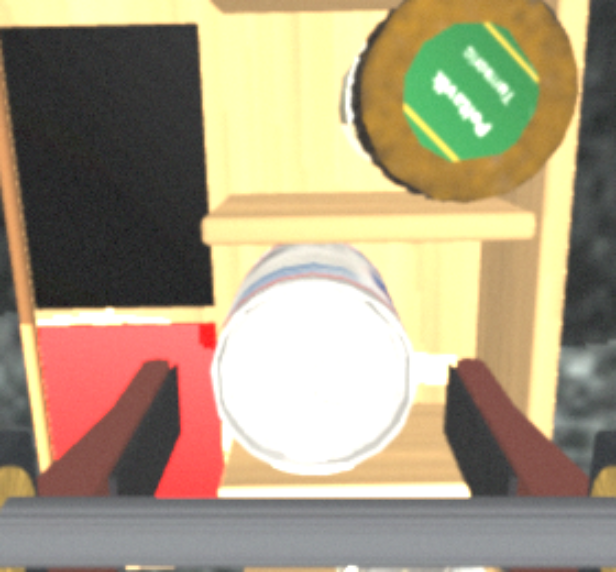

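The tin (crop centre (313,372)) is centred between the fingers at columns 175 and 448. Both jars are untouched. I shift 1.5 mm and go down 44.

>>> arm_command(targets=[[0, 0, 1.5, 0], [0, 12, 0, 0], [0, 14, 0, 0], [0, 10, 0, 0], [0, 6, 0, 0], [0, 2, 0, 0], [0, 0, 0, 0], [0, 0, 0, 0]])

```text
t: 23.17
ee_pos: [587.6, 105.7, 28.7]
orientation: [-1.57, -0.064, 0.064]
ft_force: [-0.5, -0.6, 0.7]
width: 69.9
```

>>> arm_command(targets=[[0, 0, 0, 0], [0, 0, 0, 0], [0, 0, 0, 0], [0, 0, 0, 0], [0, 0, 0, 0], [0, 0, 0, 0], [0, 0, 0, 0]], gripper=0)

```text
t: 23.75
ee_pos: [587.9, 105.8, 29.1]
orientation: [-1.57, -0.065, 0.064]
ft_force: [0.5, 0.1, 5.4]
width: 57.1
```

Gripped at 57.1 mm. Lift 130 mm, which clears the jars, then go over the trivet.

>>> arm_command(targets=[[0, -5, 0, 0], [0, -15, 0, 0], [0, -25, 0, 0], [0, -30, 0, 0], [0, -30, 0, 0], [-4, -18, -8, 0], [-9, -7, -17, 0], [-14, 0, -27, 0], [-16, 0, -31, 0], [-16, 0, -31, 0], [-16, 0, -31, 0], [-16, 0, -31, 0], [-14, 0, -27, 0], [-9, 0, -17, 0], [-5, 0, -9, 0], [-1, 0, -2, 0], [0, 0, 0, 0], [0, 0, 0, 0]])

```text
t: 25.25
ee_pos: [487.1, -133.6, 158.5]
orientation: [-1.57, -0.065, 0.065]
ft_force: [0.2, -0.2, -2.6]
width: 56.6
```

```bash
python3 - <<'E'
from h import *
o=get_obs(); p=np.array(o["ee_pos"]); print(o["t"],p.round(1),o["width"],np.round(o["ft_force"],1))
im={n:get_image(n) for n in("wrist","top","side")}
for n in im:
    c=cam(n)
    for d in silhouettes(n,"trivet")[:2]: print(n,round(d["conf"],2),np.round(d["at"]),d["pixels"].sum(),fit([(c,d["pixels"])],cyl(100,6),0,[487.,-135.,0.],0))
cv2.imwrite("pics/t3.png",np.hstack([im["wrist"][60:360,140:540],im["side"][50:350,180:480]]))
E
```

```text
25.25 [ 487.1 -133.6  158.5] 56.60541727173459 [ 0.2 -0.2 -2.6]
wrist 0.72 [322. 169.] 3702 [ 486.471 -136.557    0.       0.597]
wrist 0.55 [372.  27.] 4109 [ 487. -135.    0.    0.]
side 0.63 [298. 158.] 546 [ 486.446 -135.94     0.       0.926]
```

View pics/t3.png

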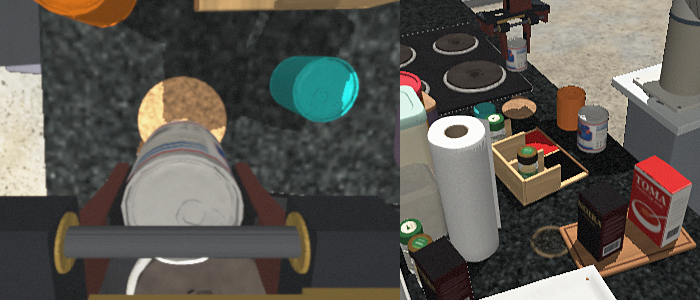

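The tin hangs upright over the trivet. Trivet estimates from the three cameras agree within 2 mm, about (487, -135.3). Lower.

>>> arm_command(targets=[[0, 15, -1.5, 0], [0, 30, 0, 0], [0, 35, 0, 0], [0, 25, 0, 0], [0, 13, 0, 0], [0, 7, 0, 0], [0, 3, 0, 0], [0, 1, 0, 0], [0, 0, 0, 0], [0, 0, 0, 0]])

```text
t: 26.38
ee_pos: [487.7, -136.0, 30.6]
orientation: [-1.57, -0.066, 0.063]
ft_force: [0.5, -1.0, -1.8]
width: 56.7
```

>>> arm_command(targets=[[0, 1, 0, 0], [0, 0.5, 0, 0], [0, 0.5, 0, 0], [0, 0, 0, 0], [0, 0, 0, 0]])

```text
t: 26.8
ee_pos: [486.9, -135.8, 27.7]
orientation: [-1.57, -0.065, 0.064]
ft_force: [-0.6, -0.9, -1.7]
width: 57.2
```

>>> arm_command(targets=[[0, 1, 0, 0], [0, 0.5, 0, 0], [0, 0, 0, 0], [0, 0, 0, 0]])

```text
t: 27.13
ee_pos: [487.0, -135.9, 27.0]
orientation: [-1.57, -0.065, 0.064]
ft_force: [-2.7, 1.4, 11.7]
width: 57.2
```

Contact (11.7 N). Release and rise.

>>> arm_command(targets=[[0, 0, 0, 0], [0, 0, 0, 0], [0, 0, 0, 0], [0, 0, 0, 0], [0, -10, 0, 0], [0, -20, 0, 0], [0, -38, 0, 0], [0, -38, 0, 0], [0, -38, 0, 0], [0, -38, 0, 0], [0, -20, 0, 0], [0, 0, 0, 0], [0, 0, 0, 0]], gripper=90)

```text
t: 28.22
ee_pos: [487.3, -136.0, 229.5]
orientation: [-1.571, -0.067, 0.062]
ft_force: [-0.0, 0.0, -0.8]
width: 78.8
```

```bash
python3 - <<'E'
from h import *
o=get_obs(); p=np.array(o["ee_pos"]); print(o["t"],p.round(1),o["width"])
im={n:get_image(n) for n in("wrist","top","side")}
g={"wrist":(310,200)}
for n in im:
    c=cam(n)
    for t,x0,pts,z in (("tin",(487.,-135.5,0.),cyl(57,72),6),("trivet",(487.,-135.5,0.),cyl(100,6),0)):
        px=proj(c,[[487,-135.5,50]])[0]
        for d in silhouettes(n,t):
            if np.hypot(*(np.array(d["at"])-px))<40: print(n,t,round(d["conf"],2),np.round(d["at"]),fit([(c,d["pixels"])],pts,z,list(x0),0))
# mats from top: polygon fit
c=cam("top")
for t,x0 in (("mat_black",[510.,149.,.08]),("mat_red",[519.,44.,.08])):
    for d in silhouettes("top",t)[:1]: print(t,round(d["conf"],2),d["pixels"].sum(),fit([(c,d["pixels"])],box(68,100,2),8,x0))
cv2.imwrite("pics/t4.png",np.hstack([im["wrist"][60:360,200:440],cv2.resize(im["top"][120:270,260:480],None,fx=2,fy=2)]))
E
```

```text
28.2167 [ 487.3 -136.   229.5] 78.84677874836376
wrist tin 0.68 [320. 177.] [ 483.678 -135.044    0.       0.97 ]
wrist trivet 0.57 [320. 149.] [ 4.82731e+02 -1.35112e+02  0.00000e+00  4.23000e-01]
top tin 0.75 [448. 221.] [ 486.667 -134.278    0.       0.961]
top tin 0.68 [432. 228.] [ 4.99741e+02 -1.07076e+02  0.00000e+00  3.06000e-01]
top trivet 0.72 [432. 225.] [ 4.87777e+02 -1.32667e+02  0.00000e+00  4.13000e-01]
side tin 0.72 [295. 149.] [ 486.102 -136.659    0.       0.959]
side tin 0.52 [264. 159.] [ 487.  -135.5    0.     0. ]
side trivet 0.51 [296. 160.] [ 489.47  -135.285    0.       0.519]
mat_black 0.95 1460 [5.11801e+02 1.52063e+02 1.04000e-01 9.72000e-01]
mat_red 0.83 1413 [5.22408e+02 4.64840e+01 1.01000e-01 9.61000e-01]
```

View pics/t4.png

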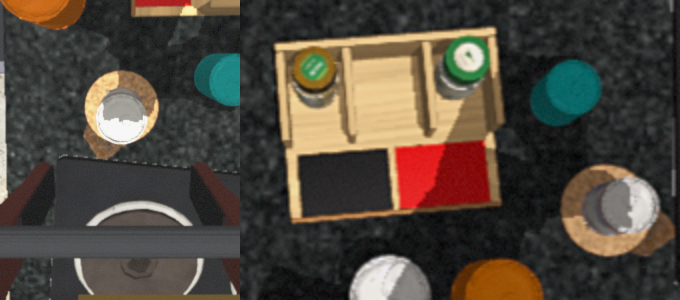

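The tin sits centred on the trivet: within 1 mm in each of the top and side cameras, IoU 0.96. Jars are unchanged. On the way to the red carton I hover over the caddy and measure the bare mats by colour, for accurate centres and yaw.

>>> arm_command(targets=[[5, 0, 14, 0], [9, 0, 27, 0], [12, 0, 36, 0], [12, 0, 36, 0], [12, 0, 36, 0], [12, 0, 36, 0], [9, 0, 27, 0], [6, 0, 18, 0], [0, 0, 0, 0], [0, 0, 0, 0], [0, 0, 0, 0]])

```text
t: 29.68
ee_pos: [544.4, 99.0, 227.8]
orientation: [-1.57, -0.064, 0.065]
ft_force: [-0.5, 1.2, 0.5]
width: 79.2
```

```bash
cat > mats.py <<'E'
from h import *
def lsq(c,im,z,guess,thr,red):
    """colour mask of a mat -> IoU rectangle fit (x,y,yaw) of its 68x100 top"""
    S=1; hsv=cv2.cvtColor(im,cv2.COLOR_BGR2HSV).astype(int)
    m=((hsv[...,0]<8)|(hsv[...,0]>172))&(hsv[...,1]>150)&(hsv[...,2]>60) if red else (hsv[...,2]<thr)
    r=proj(c,put(box(84,116,0),guess[0],guess[1],z,guess[2])); h=cv2.convexHull(r.astype(np.int32)); k=np.zeros(im.shape[:2],np.uint8); cv2.fillConvexPoly(k,h,1)
    m=m&(k>0); m=cv2.morphologyEx(m.astype(np.uint8),cv2.MORPH_CLOSE,np.ones((3,3),np.uint8))
    n,l,st,_=cv2.connectedComponentsWithStats(m); m=l==1+st[1:,4].argmax()
    b=cv2.boxPoints(cv2.minAreaRect(cv2.findContours(m.astype(np.uint8),0,1)[0][0].astype(np.float32)))
    return m,fit([(c,m)],box(68,100,.01),z,list(guess)), back(c,b,z)[:,:2].round(1).tolist()
E
python3 - <<'E'
from mats import *
o=get_obs(); print(o["t"],np.round(o["ee_pos"],1))
for n in ("wrist","top"):
    c=cam(n); im=get_image(n); cv2.imwrite(f"pics/_{n}m.png",im); q=im.copy()
    for red,g in ((0,(511.,150.,.09)),(1,(520.,45.,.09))):
        m,f,b=lsq(c,im,10,g,60,red); print(n,"red" if red else "black",m.sum(),f,b); q[m]=(0,255,0) if red else (255,0,255)
    cv2.imwrite(f"pics/_{n}q.png",q)
a=cv2.imread("pics/_wristq.png"); b=cv2.imread("pics/_topq.png")
cv2.imwrite("pics/m1.png",np.hstack([cv2.resize(a[60:260,180:460],(420,300)),cv2.resize(b[130:240,270:410],(380,300))]))
E
```

```text
29.6833 [544.4  99.  227.8]
wrist black 3910 [5.11263e+02 1.48203e+02 9.40000e-02 9.07000e-01] [[474.0, 194.9], [539.3, 201.3], [549.1, 104.4], [479.3, 97.6]]
wrist red 3381 [5.21925e+02 4.44690e+01 8.60000e-02 9.65000e-01] [[484.7, 90.9], [550.9, 96.4], [559.4, -0.7], [489.0, -6.6]]
top black 1092 [5.10084e+02 1.52363e+02 1.04000e-01 6.30000e-01] [[538.8, 213.9], [547.0, 131.8], [471.5, 124.7], [463.7, 205.9]]
top red 58 [ 5.6579e+02 -2.8830e+01  5.2600e-01  3.9000e-02] [[559.5, 8.2], [560.6, 0.2], [524.9, -3.6], [523.9, 4.3]]
```

View pics/m1.png

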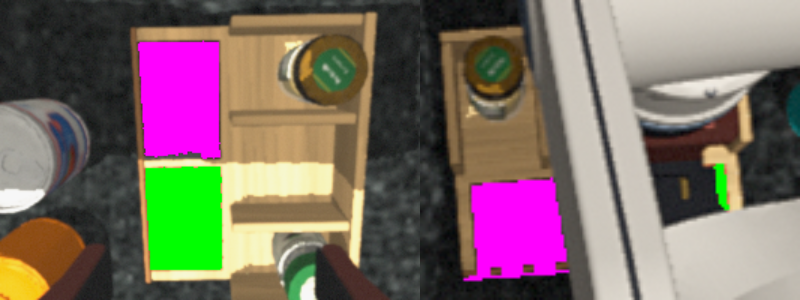

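The colour masks fit both mats in the wrist view (left); the arm hides them in the top view (right). Combining the cameras: black mat ≈ (511.3, 149.3), red mat ≈ (521.2, 44.7), caddy heading ≈ 0.093. Back to the red carton.

>>> arm_command(targets=[[-3.5, 0, 16, 0], [-6, 0, 28, 0], [-8.4, 0, 38, 0], [-8.4, 0, 38, 0], [-8.4, 0, 38, 0], [-8.4, 0, 38, 0], [-8.4, 0, 38, 0], [-8.4, 0, 38, 0], [-6.5, 0, 30, 0], [-4, 0, 18, 0], [-1.5, 0, 6.4, 0], [0, 0, 0, 0], [0, 0, 0, 0]])

```text
t: 30.87
ee_pos: [446.8, 417.8, 227.9]
orientation: [-1.571, -0.064, 0.064]
ft_force: [-0.4, -1.1, 0.4]
width: 79.1
```

>>> arm_command(targets=[[0, 15, 0, 0], [0, 30, 0, 0], [0, 30, 0, 0], [0, 20, 0, 0], [0, 12, 0, 0], [0, 7, 0, 0], [0, 0, 0, 0], [0, 0, 0, 0]])

```text
t: 31.53
ee_pos: [447.2, 418.9, 114.9]
orientation: [-1.569, -0.064, 0.063]
ft_force: [0.3, -0.7, 0.6]
width: 79.2
```

>>> arm_command(targets=[[0, 1, 0, 0], [0, 0, 0, 0], [0, 0, 0, 0], [0, 0, 0, 0], [0, 0, 0, 0], [0, 0, 0, 0], [0, 0, 0, 0]], gripper=0)

```text
t: 32.12
ee_pos: [446.6, 419.5, 113.8]
orientation: [-1.569, -0.065, 0.064]
ft_force: [-1.4, -0.6, 5.7]
width: 54.8
```

>>> arm_command(targets=[[0, -6, 0, 0], [0, -14, 0, 0], [0, -20, 0, 0], [0, -14, 0, 0], [0, -6, 0, 0], [0, 0, 0, -0.011], [0, 0, 0, 0]])

```text
t: 32.7
ee_pos: [446.1, 419.0, 172.8]
orientation: [-1.57, -0.074, 0.074]
ft_force: [0.3, 0.6, -1.2]
width: 54.7
```

>>> arm_command(targets=[[1.3, 0, -12, 0], [2.5, 0, -24, 0], [3.5, 0, -34, 0], [4, 0, -38, 0], [4, 0, -38, 0], [4, 0, -38, 0], [4, 0, -38, 0], [4, 0, -38, 0], [4, 0, -38, 0], [3.5, 0, -34, 0], [2.5, 0, -24, 0], [1.5, 0, -14, 0], [0.9, 0, -8.6, 0], [0, 0, 0, 0], [0, 0, 0, 0]])

```text
t: 33.95
ee_pos: [520.5, 45.7, 172.5]
orientation: [-1.569, -0.071, 0.073]
ft_force: [-0.1, 0.4, -0.6]
width: 54.6
```

>>> arm_command(targets=[[0, 10, 0, 0], [0, 18, 0, 0], [0, 14, 0, 0], [0, 9, 0, 0], [0, 4, 0, 0], [0, 2, 0, 0], [0, 0, 0, 0], [0, 0, 0, 0], [0, 0, 0, 0]])

```text
t: 34.7
ee_pos: [521.6, 46.0, 116.7]
orientation: [-1.57, -0.074, 0.072]
ft_force: [0.2, -0.2, -1.3]
width: 54.9
```

```bash
python3 - <<'E'
from h import *
o=get_obs(); print(o["t"],np.round(o["ee_pos"],1),np.round(o["orientation"],3),np.round(o["ft_force"],1))
im=get_image("wrist"); sd=get_image("side")
for n in("wrist","side"):
    c=cam(n); get_image(n)
    for d in silhouettes(n,"carton_red")[:1]: print(n,d["conf"],np.round(d["at"]),fit([(c,d["pixels"])],box(55,101,148),13.5,[521.,45.,.09]))
cv2.imwrite("pics/r1.png",np.hstack([cv2.resize(im[100:300,220:420],(400,400)),cv2.resize(sd[120:270,260:410],(400,400))]))
E
```

```text
34.7 [521.6  46.  116.7] [-1.57  -0.074  0.072] [ 0.2 -0.2 -1.3]
wrist 0.62 [324. 230.] [5.22046e+02 4.02840e+01 9.10000e-02 7.44000e-01]
side 0.94 [315. 168.] [5.20034e+02 4.03130e+01 2.00000e-03 8.21000e-01]
```

View pics/r1.png

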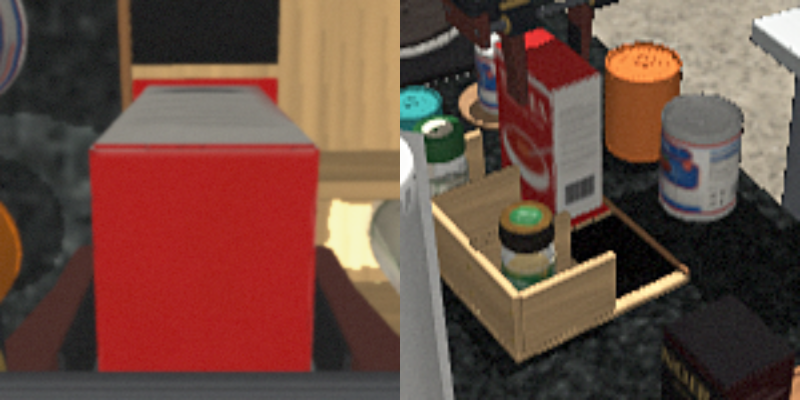

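The carton is just above the mat and square to it. The network fits are poor here because of the fingers, so I compare directly with the start picture using a corner patch of the red carton in the side camera.

```bash
python3 - <<'E'
from h import *
c=cam("side"); a=cv2.imread("pics/side0.png"); b=get_image("side")
S=4; A=cv2.resize(a,None,fx=S,fy=S,interpolation=cv2.INTER_CUBIC); B=cv2.resize(b,None,fx=S,fy=S,interpolation=cv2.INTER_CUBIC)
P=np.array([521.,45.5,158]); 
for (x0,x1,y0,y1) in [(322,337,140,162),(326,336,145,170),(318,334,138,150)]:
    r=cv2.matchTemplate(A[(y0-12)*S:(y1+12)*S,(x0-12)*S:(x1+12)*S],B[y0*S:y1*S,x0*S:x1*S],cv2.TM_CCOEFF_NORMED)
    _,v,_,l=cv2.minMaxLoc(r); d=np.array(l)/S-12
    # shift start-minus-now in px -> mm at the carton's top, allowing for the present extra height
    ctr=np.array([(x0+x1)/2,(y0+y1)/2]); z=145
    now=back(c,ctr,z+4.5)[0]; st=back(c,ctr+d,z)[0]
    print(v,d,(now-st)[:2].round(1))
print("corners now", proj(c,put(box(55,101,148),521.6,46,14,.094))[[1,3,5,7]].round())
E
```

```text
0.7276086211204529 [0.25 0.75] [2.3 3.2]
0.4287723898887634 [ 0.75 -5.5 ] [16.2 26.1]
0.7924767136573792 [1. 2.] [ 1.2 -2.6]
corners now [[313. 129.]
 [337. 147.]
 [294. 136.]
 [317. 154.]]
```

It is within about 3 mm of the start position, which is enough. Set it down gently.

>>> arm_command(targets=[[0, 1.5, 0, 0], [0, 1, 0, 0], [0, 1, 0, 0], [0, 0.5, 0, 0], [0, 0, 0, 0], [0, 0, 0, 0]])

```text
t: 35.55
ee_pos: [521.0, 45.8, 112.0]
orientation: [-1.57, -0.073, 0.073]
ft_force: [0.5, -0.5, -1.6]
width: 54.9
```

>>> arm_command(targets=[[0, 0.5, 0, 0], [0, 0.5, 0, 0], [0, 0, 0, 0], [0, 0, 0, 0]])

```text
t: 35.88
ee_pos: [521.1, 45.8, 111.8]
orientation: [-1.57, -0.073, 0.073]
ft_force: [-2.7, -0.8, 6.5]
width: 54.6
```

>>> arm_command(targets=[[0, 0, 0, 0], [0, 0, 0, 0], [0, 0, 0, 0], [0, 0, 0, 0], [0, -10, 0, 0], [0, -25, 0, 0], [0, -35, 0, 0], [0, -30, 0, 0], [0, -10, 0, 0], [0, 0, 0, 0]], gripper=90)

```text
t: 36.72
ee_pos: [523.0, 46.0, 224.4]
orientation: [-1.569, -0.078, 0.068]
ft_force: [0.3, -0.2, 0.4]
width: 79.1
```

>>> arm_command(targets=[[4, 0, 18, 0], [6, 0, 28, 0], [8.3, 0, 38, 0], [8.3, 0, 38, 0], [8.3, 0, 38, 0], [8.3, 0, 38, 0], [8.3, 0, 38, 0], [8.3, 0, 38, 0], [7.5, 0, 34, 0], [6, 0, 28, 0], [3.4, 0, 14, 0], [0, 0, 0, 0], [0, 0, 0, 0]])

```text
t: 37.8
ee_pos: [564.2, 400.8, 219.4]
orientation: [-1.571, -0.072, 0.075]
ft_force: [0.7, 0.1, -0.6]
width: 79.0
```

```bash
python3 - <<'E'
from h import *
o=get_obs(); print(o["t"],np.round(o["ee_pos"],1),o["width"])
for n in("wrist","side","top"):
    c=cam(n); get_image(n)
    for t,g,pts,z in (("carton_black",[565.,401.5,.08],box(63,73,130),12),("carton_red",[521.,45.,.09],box(55,101,148),10)):
        px=proj(c,[g[:2]+[100]])[0]
        for d in silhouettes(n,t):
            if np.hypot(*(np.array(d["at"])-px))<50: print(n,t,round(d["conf"],2),np.round(d["at"]),fit([(c,d["pixels"])],pts,z,g))
E
```

```text
37.8 [564.2 400.8 219.4] 79.0019381070388
wrist carton_black 0.68 [326. 192.] [5.65171e+02 4.00544e+02 7.40000e-02 9.06000e-01]
side carton_red 0.74 [312. 169.] [ 5.19928e+02  4.00750e+01 -8.00000e-03  8.75000e-01]
top carton_black 0.72 [185. 176.] [5.6432e+02 4.0070e+02 4.9000e-02 8.2100e-01]
top carton_red 0.93 [368. 202.] [5.20141e+02 4.60510e+01 1.81000e-01 8.77000e-01]
```

The top view now gives the red carton at (520.1, 46.1), against (519.3, 47.2) at the start. Grip the black one.

>>> arm_command(targets=[[0.5, 15, 0, 0], [0, 30, 0, 0], [0, 30, 0, 0], [0, 20, 0, 0], [0, 12, 0, 0], [0, 6, 0, 0], [0, 0, 0, 0], [0, 0, 0, 0]])

```text
t: 38.92
ee_pos: [566.1, 401.9, 109.0]
orientation: [-1.569, -0.074, 0.072]
ft_force: [-0.3, -0.5, -0.2]
width: 79.2
```

>>> arm_command(targets=[[0, 0, 0, 0], [0, 0, 0, 0], [0, 0, 0, 0], [0, 0, 0, 0], [0, 0, 0, 0], [0, 0, 0, 0], [0, 0, 0, 0]], gripper=0)

```text
t: 39.5
ee_pos: [566.1, 402.0, 109.4]
orientation: [-1.569, -0.074, 0.072]
ft_force: [-1.1, -0.6, 5.5]
width: 62.9
```

>>> arm_command(targets=[[0, -6, 0, 0], [0, -14, 0, 0], [0, -20, 0, 0], [0, -14, 0, 0], [0, -6, 0, 0], [0, 0, 0, 0], [0, 0, 0, 0]])

```text
t: 40.08
ee_pos: [565.4, 401.5, 168.4]
orientation: [-1.569, -0.073, 0.073]
ft_force: [-0.2, 0.1, -0.8]
width: 63.0
```

>>> arm_command(targets=[[-3, 0, -10, 0], [-6.5, 0, -20, 0], [-8.5, 0, -27, 0], [-9.5, 0, -30, 0], [-9.5, 0, -30, 0], [-9.5, 0, -30, 0], [-9.5, 0, -30, 0], [-9.5, 0, -30, 0], [-6, 0, -20, 0], [-4, 0, -13, 0], [-2, 0, -6, 0], [0, 0, 0, 0], [0, 0, 0, 0]])

```text
t: 41.17
ee_pos: [511.3, 149.6, 167.9]
orientation: [-1.569, -0.073, 0.073]
ft_force: [0.3, -0.4, -1.1]
width: 63.1
```

>>> arm_command(targets=[[0, 10, 0, 0], [0, 18, 0, 0], [0, 14, 0, 0], [0, 9, 0, 0], [0, 4, 0, 0], [0, 1, 0, 0], [0, 0, 0, 0], [0, 0, 0, 0], [0, 0, 0, 0]])

```text
t: 41.92
ee_pos: [511.6, 149.6, 112.7]
orientation: [-1.569, -0.074, 0.072]
ft_force: [0.3, -0.2, -1.6]
width: 62.8
```

>>> arm_command(targets=[[0, 1.5, 0, 0], [0, 1.5, 0, 0], [0, 1, 0, 0], [0, 0.5, 0, 0], [0, 0, 0, 0], [0, 0, 0, 0]])

```text
t: 42.42
ee_pos: [511.8, 149.2, 109.6]
orientation: [-1.57, -0.074, 0.072]
ft_force: [-3.8, -3.8, 18.8]
width: 62.7
```

>>> arm_command(targets=[[0, 0.5, 0, 0], [0, 0.5, 0, 0], [0, 0.5, 0, 0], [0, 0, 0, 0], [0, 0, 0, 0]])

```text
t: 42.83
ee_pos: [512.6, 149.1, 109.2]
orientation: [-1.57, -0.076, 0.071]
ft_force: [-4.2, -4.8, 27.1]
width: 63.2
```

Contact came about 2.5 mm earlier than expected, so it may be resting on the front lip. I lift 6 mm and look.

>>> arm_command(targets=[[0, -2, 0, 0], [0, -3, 0, 0], [0, -1, 0, 0], [0, 0, 0, 0], [0, 0, 0, 0]])

```text
t: 43.25
ee_pos: [510.9, 149.3, 111.8]
orientation: [-1.57, -0.073, 0.073]
ft_force: [0.5, 1.0, -1.1]
width: 62.6
```

```bash
python3 - <<'E'
from h import *
o=get_obs(); print(o["t"],np.round(o["ee_pos"],1),np.round(o["orientation"],3),np.round(o["ft_force"],1),o["width"])
im=get_image("wrist"); sd=get_image("side")
f=lambda i:np.clip(i.astype(float)*1.9+25,0,255).astype(np.uint8)
cv2.imwrite("pics/b1.png",np.hstack([cv2.resize(f(im[90:240,250:400]),(450,450),interpolation=2),cv2.resize(f(sd[165:255,310:400]),(340,450),interpolation=2)]))
E
```

```text
43.25 [510.9 149.3 111.8] [-1.57  -0.073  0.073] [ 0.5  1.  -1.1] 62.57623854951318
```

The viewer is exhausted, so I continue numerically: where the mat's edges lie relative to the carton in this wrist image, along caddy x.

```bash
python3 - <<'E'
from h import *
o=get_obs(); p=np.array(o["ee_pos"]); A=R.from_rotvec(o["orientation"]).as_matrix(); c=cam("wrist"); im=get_image("wrist")
g=im.astype(int)
ax=np.array([np.cos(.093),np.sin(.093)]); ay=np.array([-ax[1],ax[0]])
def prof(z,yc,xs):
    P=np.array([[*(p[:2]+x*ax+yc*ay),z] for x in xs]); uv=proj(c,P).astype(np.float32)
    return np.array([cv2.remap(im,uv[:,None,0],uv[:,None,1],1)[:,0].sum(1)/3])[0].round().astype(int)
xs=np.arange(-52,53,2)
print("xs",xs.tolist())
for yc in (41,44,47): print("mat",yc,prof(10,yc,xs).tolist())
for yc in (10,20,30): print("top",yc,prof(142,yc,xs).tolist())
E
```

```text
xs [-52, -50, -48, -46, -44, -42, -40, -38, -36, -34, -32, -30, -28, -26, -24, -22, -20, -18, -16, -14, -12, -10, -8, -6, -4, -2, 0, 2, 4, 6, 8, 10, 12, 14, 16, 18, 20, 22, 24, 26, 28, 30, 32, 34, 36, 38, 40, 42, 44, 46, 48, 50, 52]
mat 41 [41, 44, 41, 45, 42, 44, 44, 53, 63, 62, 66, 64, 61, 63, 65, 66, 68, 66, 68, 64, 67, 63, 62, 60, 62, 61, 58, 62, 62, 62, 63, 63, 61, 62, 65, 67, 64, 62, 67, 63, 63, 65, 62, 63, 58, 42, 41, 39, 44, 47, 133, 153, 156]
mat 44 [41, 43, 45, 43, 42, 38, 45, 48, 58, 62, 60, 57, 56, 51, 49, 51, 50, 51, 48, 49, 50, 48, 46, 46, 48, 48, 47, 46, 48, 48, 49, 48, 49, 49, 47, 47, 49, 50, 51, 52, 51, 56, 58, 61, 51, 44, 43, 42, 41, 78, 154, 157, 160]
mat 47 [47, 45, 43, 42, 41, 41, 44, 43, 49, 49, 48, 51, 50, 51, 51, 54, 54, 56, 57, 62, 59, 61, 59, 62, 60, 60, 60, 60, 61, 59, 60, 62, 58, 60, 60, 57, 55, 55, 53, 50, 53, 51, 51, 50, 44, 42, 44, 39, 44, 130, 155, 158, 160]
top 10 [75, 65, 75, 103, 82, 35, 57, 59, 58, 54, 39, 37, 38, 36, 35, 36, 37, 38, 37, 39, 35, 34, 38, 36, 39, 33, 34, 36, 38, 34, 36, 37, 34, 36, 32, 37, 33, 38, 37, 36, 32, 33, 50, 58, 56, 57, 214, 232, 234, 236, 235, 233, 236]
top 20 [64, 84, 126, 117, 69, 100, 45, 38, 45, 42, 37, 34, 38, 32, 36, 38, 37, 35, 38, 38, 39, 37, 35, 39, 36, 35, 36, 36, 39, 36, 38, 37, 36, 36, 36, 35, 36, 35, 36, 35, 36, 35, 100, 106, 106, 107, 106, 108, 107, 108, 108, 110, 110]
top 30 [119, 72, 125, 90, 39, 39, 37, 41, 43, 39, 41, 40, 40, 44, 43, 43, 46, 47, 45, 40, 42, 43, 43, 44, 37, 44, 41, 43, 44, 41, 40, 42, 41, 43, 36, 43, 41, 42, 43, 45, 44, 38, 106, 115, 116, 117, 117, 117, 120, 120, 119, 120, 121]
```

```bash
python3 - <<'E'
from h import *
o=get_obs(); p=np.array(o["ee_pos"]); c=cam("wrist"); im=get_image("wrist"); cv2.imwrite("pics/_b.png",im)
print(p.round(1))
ax=np.array([np.cos(.093),np.sin(.093)]); ay=np.array([-ax[1],ax[0]])
xs=np.arange(-64,65,2)
for yc in (44,47,50,53,56,59,62):
    uv=proj(c,np.array([[*(p[:2]+x*ax+yc*ay),10] for x in xs])).astype(np.float32); v=cv2.remap(im,uv[:,None,0],uv[:,None,1],1)[:,0].astype(int)
    print(yc,uv[[0,-1]].round().tolist()); print(" ".join(f"{int(a.sum()/3)}{'w' if a[2]-a[0]>35 else '.'}" for a in v))
# carton in wrist image: dark region width along rows
for r in range(90,240,10): print(r,"".join("%x"%min(15,int(im[r,k].mean()/12)) for k in range(240,400,2)))
E
```

```text
[510.8 149.3 111.7]
44 [[252.0, 144.0], [393.0, 144.0]]
38. 44. 47. 43. 40. 38. 39. 42. 43. 40. 41. 42. 42. 46. 61. 61. 57. 54. 53. 49. 50. 49. 51. 49. 49. 49. 44. 47. 44. 43. 46. 46. 45. 44. 44. 49. 49. 47. 47. 46. 48. 49. 48. 50. 52. 53. 52. 54. 60. 59. 51. 41. 43. 40. 42. 75w 155w 157w 159w 152w 154w 151w 157w 155w 147w
47 [[252.0, 140.0], [393.0, 140.0]]
33. 38. 42. 40. 38. 43. 43. 43. 42. 42. 44. 42. 43. 43. 46. 50. 46. 50. 50. 50. 51. 53. 55. 57. 56. 58. 60. 60. 62. 60. 62. 61. 59. 61. 61. 62. 61. 59. 60. 58. 57. 57. 56. 56. 51. 51. 53. 50. 50. 47. 44. 42. 43. 42. 43. 128w 157w 159w 160w 152w 151w 152w 157w 154w 149w
50 [[252.0, 137.0], [393.0, 137.0]]
46. 40. 40. 42. 47. 51. 51. 49. 44. 41. 40. 40. 44. 44. 49. 58. 64. 67. 67. 69. 68. 68. 68. 67. 67. 70. 69. 72. 70. 71. 70. 67. 70. 71. 68. 68. 70. 69. 71. 69. 67. 70. 69. 71. 71. 66. 68. 67. 65. 57. 46. 43. 41. 42. 57. 151w 152w 132w 110w 126w 133w 134w 132w 132w 131w
53 [[252.0, 134.0], [393.0, 134.0]]
35. 35. 35. 41. 43. 46. 49. 45. 40. 40. 42. 42. 42. 44. 42. 42. 44. 41. 41. 42. 43. 44. 36. 42. 40. 41. 43. 51. 55. 54. 55. 56.
[... 1616 characters left out ...]
44433334bcdcccddcbcc
160 322223334333343333334444455555666666566666666666666665555555554433233bcccddccbcd
170 2233333333333333333333333333333333334433433434334334443333334333333333acccdccbcc
180 333332222223333333333333333333333333333333333333333333333333333333333337ccdccccc
190 3333333332333333333333333333333333333333333333333333333333333333333333335cdccccc
200 23233333333333333333333333333332333333333333333333333333333333333333333333789988
210 42221233333333232323322223332223333333233232222232222333223332333233332237999999
220 a433344433222232323323232333333332332323333233323322332233322333332322228bbbbbbb
230 722344444443233323333333322232332323323322222322333332322323322333333233444444cf
```

The wrist rows suggest the carton's lower end has swung towards +y in the grip, with its bottom label at row 100 instead of about 150. I fit the tilt about the jaw axis from the silhouettes.

```bash
cat > tilt.py <<'E'
from h import *
def run(show=True):
    o=get_obs(); p=np.array(o["ee_pos"]); A=R.from_rotvec(o["orientation"]).as_matrix()
    V=[]
    for n in ("side","wrist"):
        c=cam(n); get_image(n); s=silhouettes(n,"carton_black")
        px=proj(c,[p-[0,0,40]])[0]; s=[d for d in s if np.hypot(*(np.array(d["at"])-px))<60]
        print(n,[(round(d["conf"],2),np.round(d["at"]).tolist(),int(d["pixels"].sum())) for d in s])
        if s: V.append((n,c,s[0]["pixels"]))
    def hull(c,q):
        # tool frame box: x jaws, y down, z sideways; pivot at grasp point (tool y=-31)
        b=box(73,60,128)[:, [1,2,0]]*1.0          # x=60 wide, y=0..128 up, z=73
        b[:,1]=q[1]-b[:,1]                         # bottom at q[1] below the pivot
        b[:,2]+=q[2]
        b=b@R.from_euler('x',q[0]).as_matrix().T+[0,-31,0]
        return proj(c,p+b@A.T)
    def cost(v,views):
        s=0
        for n,c,m in views:
            im=np.zeros(m.shape,np.uint8); cv2.fillConvexPoly(im,cv2.convexHull((hull(c,[v[0]/100,v[1],v[2]])*16).round().astype(np.int32)),1,shift=4)
            s+=1-(im&m).sum()/(im|m).sum()
        return s/len(views)
    for vs in [[v] for v in V]+[V]:
        best=min((minimize(cost,[t,118,0],args=(vs,),method="Nelder-Mead",options=dict(initial_simplex=[[t,118,0],[t+12,118,0],[t,126,0],[t,118,8]])) for t in (-30,0,30)),key=lambda r:r.fun)
        print([v[0] for v in vs],"tilt",round(best.x[0]/100,3),"bottom below pivot",round(best.x[1],1),"z off",round(best.x[2],1),"IoU",round(1-best.fun,3), "untilted",round(1-cost([0,122,0],vs),3))
E
python3 -c "import tilt; tilt.run()"
```

```text
side [(0.86, [349.0, 198.0], 2193)]
wrist [(0.88, [323.0, 193.0], 21420)]
['side'] tilt 0.514 bottom below pivot 127.7 z off -1.5 IoU 0.906 untilted 0.561
['wrist'] tilt 0.452 bottom below pivot 133.2 z off -2.4 IoU 0.97 untilted 0.563
['side', 'wrist'] tilt 0.47 bottom below pivot 129.4 z off -1.7 IoU 0.923 untilted 0.562
```

The carton did pivot, by about 0.47 rad (bottom towards +y): this last grip was too near its top. I take it back to the clear board, stand it up there on its lower edge, and regrip it lower. Move slowly.

>>> arm_command(targets=[[0, -4, 0, 0], [0, -8, 0, 0], [0, -12, 0, 0], [0, -12, 0, 0], [0, -12, 0, 0], [0, -8, 0, 0], [0, -4, 0, 0], [0, 0, 0, 0]])

```text
t: 44.32
ee_pos: [511.7, 149.5, 173.3]
orientation: [-1.569, -0.075, 0.071]
ft_force: [-0.2, 0.4, -1.6]
width: 62.5
```

>>> arm_command(targets=[[0.5, 0, 5, 0], [1, 0, 10, 0], [1, 0, 15, 0], [1, 0, 15, 0], [1, 0, 15, 0], [1, 0, 15, 0], [1, 0, 15, 0], [1, 0, 15, 0], [1, 0, 15, 0], [1, 0, 15, 0], [1, 0, 15, 0], [1, 0, 15, 0], [1, 0, 15, 0], [0.5, 0, 12, 0], [0.5, 0, 6, 0], [0, 0, 3, 0], [0, 0, 0, 0], [0, 0, 0, 0]])

```text
t: 45.82
ee_pos: [505.8, 350.4, 171.9]
orientation: [-1.57, -0.073, 0.073]
ft_force: [-0.1, -0.4, -1.3]
width: 62.8
```

```bash
python3 -c "
import tilt; tilt.run()
from h import *
o=get_obs(); print(o['t'],np.round(o['ee_pos'],1),o['width'])"
```

```text
side [(0.89, [406.0, 227.0], 3235)]
wrist [(0.96, [325.0, 193.0], 21529)]
['side'] tilt 0.483 bottom below pivot 128.8 z off -3.5 IoU 0.875 untilted 0.519
['wrist'] tilt 0.454 bottom below pivot 132.9 z off -2.2 IoU 0.974 untilted 0.569
['side', 'wrist'] tilt 0.462 bottom below pivot 130.0 z off -1.4 IoU 0.917 untilted 0.544
46.0167 [506.  350.1 172.1] 62.63763748301292
```

Tilt holds at 0.46. I lower until the edge touches (expected TCP z ≈ 112.7).

>>> arm_command(targets=[[0, 10, 0, 0], [0, 15, 0, 0], [0, 15, 0, 0], [0, 9, 0, 0], [0, 5, 0, 0], [0, 2, 0, 0], [0, 0, 0, 0], [0, 0, 0, 0], [0, 0, 0, 0]])

```text
t: 46.77
ee_pos: [506.4, 351.1, 116.8]
orientation: [-1.569, -0.074, 0.072]
ft_force: [0.6, -0.7, -0.6]
width: 62.9
```

>>> arm_command(targets=[[0, 1, 0, 0], [0, 1, 0, 0], [0, 1, 0, 0], [0, 0, 0, 0], [0, 0, 0, 0]])

```text
t: 47.18
ee_pos: [505.8, 350.7, 113.0]
orientation: [-1.57, -0.073, 0.073]
ft_force: [0.7, -0.3, -1.2]
width: 62.8
```

>>> arm_command(targets=[[0, 0.8, 0, 0], [0, 0.7, 0, 0], [0, 0, 0, 0], [0, 0, 0, 0]])

```text
t: 47.52
ee_pos: [506.0, 350.8, 111.7]
orientation: [-1.569, -0.073, 0.073]
ft_force: [-0.6, -0.4, 1.6]
width: 62.9
```

>>> arm_command(targets=[[0, 0.6, 1, 0], [0, -0.3, 2, 0], [0, -0.3, 2, 0], [0, -0.3, 2, 0], [0, -0.3, 3, 0], [0, -0.2, 3, 0], [0, 0, 0, 0], [0, 0, 0, 0]])

```text
t: 48.18
ee_pos: [504.7, 364.0, 113.0]
orientation: [-1.569, -0.073, 0.073]
ft_force: [-2.8, 0.0, 6.5]
width: 63.1
```

```bash
python3 -c "
import tilt; tilt.run()
from h import *
o=get_obs(); print(o['t'],np.round(o['ee_pos'],1),o['width'],np.round(o['ft_force'],1),np.round(o['moment'],2))"
```

```text
side [(0.65, [408.0, 253.0], 3005)]
wrist [(0.82, [322.0, 202.0], 20041)]
['side'] tilt 0.337 bottom below pivot 128.5 z off 1.8 IoU 0.876 untilted 0.569
['wrist'] tilt 0.32 bottom below pivot 134.7 z off 3.1 IoU 0.958 untilted 0.605
['side', 'wrist'] tilt 0.339 bottom below pivot 132.1 z off 1.8 IoU 0.901 untilted 0.587
48.3833 [504.8 363.9 113. ] 62.841334562838526 [-1.9 -1.   5.8] [-0.16  0.53  0.08]
```

The drag is working: tilt is down to 0.33. Continue.

>>> arm_command(targets=[[0, 0, 3, 0], [0, 0, 3.5, 0], [0, 0.2, 3.5, 0], [0, 0.2, 3.5, 0], [0, 0.3, 3.5, 0], [0, 0.4, 3.5, 0], [0, 0.5, 3, 0], [0, 0.5, 3, 0], [0, 0, 0, 0], [0, 0, 0, 0]])

```text
t: 49.22
ee_pos: [502.3, 390.7, 111.6]
orientation: [-1.569, -0.074, 0.073]
ft_force: [-3.1, -0.3, 10.4]
width: 62.5
```

```bash
python3 -c "
import tilt; tilt.run()
from h import *
o=get_obs(); print(o['t'],np.round(o['ee_pos'],1),o['width'],np.round(o['ft_force'],1),np.round(o['moment'],2))"
```

```text
side [(0.77, [409.0, 260.0], 2978)]
wrist [(0.76, [323.0, 214.0], 16835)]
['side'] tilt 0.108 bottom below pivot 127.2 z off 6.2 IoU 0.861 untilted 0.695
['wrist'] tilt 0.055 bottom below pivot 135.1 z off 11.8 IoU 0.921 untilted 0.69
['side', 'wrist'] tilt 0.012 bottom below pivot 129.2 z off 16.5 IoU 0.869 untilted 0.692
49.4167 [502.3 390.7 111.6] 62.52758958043848 [-2.6 -0.7 11.1] [-0.32  0.83  0.08]
```

Almost upright. Pressing now rights it, so I finish with a small lateral move and a gentle push down.

>>> arm_command(targets=[[0, 0.5, 2.5, 0], [0, 0.5, 2.5, 0], [0, 0.5, 2, 0], [0, 0.7, 1.5, 0], [0, 0.5, 1, 0], [0, 0, 0, 0], [0, 0, 0, 0]])

```text
t: 50.0
ee_pos: [501.5, 400.6, 109.5]
orientation: [-1.568, -0.074, 0.072]
ft_force: [-4.5, 0.6, 13.0]
width: 62.7
```

```bash
python3 -c "
import tilt; tilt.run()
from h import *
o=get_obs(); print(o['t'],np.round(o['ee_pos'],1),o['width'],np.round(o['ft_force'],1),np.round(o['moment'],2))"
```

```text
side [(0.72, [413.0, 264.0], 2877)]
wrist [(0.75, [321.0, 218.0], 15960)]
['side'] tilt 0.041 bottom below pivot 126.3 z off 5.8 IoU 0.85 untilted 0.746
['wrist'] tilt -0.052 bottom below pivot 131.1 z off 16.4 IoU 0.92 untilted 0.728
['side', 'wrist'] tilt -0.073 bottom below pivot 128.0 z off 17.7 IoU 0.864 untilted 0.737
50.2 [501.5 400.6 109.5] 62.92654070178537 [-3.8  0.1 13.3] [-0.26  1.06 -0.05]
```

TCP z is 109.5, against 109.2 when it was gripped flat here, so the bottom is all but flat. One more slight push, then release and rise.

>>> arm_command(targets=[[0, 0.5, 0.5, 0], [0, 0.3, 0.5, 0], [0, 0, 0, 0], [0, 0, 0, 0]])

```text
t: 50.53
ee_pos: [501.5, 401.8, 109.1]
orientation: [-1.567, -0.074, 0.072]
ft_force: [-5.2, -0.4, 16.8]
width: 62.9
```

>>> arm_command(targets=[[0, 0, 0, 0], [0, 0, 0, 0], [0, 0, 0, 0], [0, 0, 0, 0], [0, 0, 0, 0], [0, -8, 0, 0], [0, -20, 0, 0], [0, -30, 0, 0], [0, -30, 0, 0], [0, -20, 0, 0], [0, -8, 0, 0], [0, 0, 0, 0], [0, 0, 0, 0]], gripper=100)

```text
t: 51.62
ee_pos: [501.0, 400.3, 222.4]
orientation: [-1.57, -0.073, 0.073]
ft_force: [-0.2, -0.7, -0.5]
width: 87.7
```

```bash
python3 - <<'E'
from h import *
o=get_obs(); print(o["t"],np.round(o["ee_pos"],1),o["width"])
for n in("wrist","side","top"):
    c=cam(n); get_image(n); g=[502.,408.,.09]; px=proj(c,[g[:2]+[80]])[0]
    for d in silhouettes(n,"carton_black"):
        if np.hypot(*(np.array(d["at"])-px))<60: print(n,round(d["conf"],2),np.round(d["at"]),fit([(c,d["pixels"])],box(63,73,130),12,g),"free",fit5([(c,d["pixels"])],[502,405,9,130,95],(63,73),12,(0,1,2,3)))
E
```

```text
51.6167 [501.  400.3 222.4] 87.70321676177821
wrist 0.61 [319. 176.] [4.98181e+02 4.16049e+02 1.11000e-01 8.75000e-01] free [498.56 412.53  11.92 123.43   0.98]
side 0.82 [413. 261.] [5.00213e+02 4.15531e+02 8.60000e-02 9.28000e-01] free [498.91 414.75   8.87 128.8    0.97]
top 0.92 [176. 210.] [4.98738e+02 4.10034e+02 1.20000e-02 8.44000e-01] free [500.86 417.07   8.83 107.63   0.94]
```

It stands upright on the board at ≈ (499.5, 415); the side fit gives height 129 and IoU 0.97. The fits also show that the earlier hold had slipped off-centre. I regrip centred and lower, about 116 mm up.

>>> arm_command(targets=[[0, 0, 7, 0], [0, 0, 8, 0], [0, 15, 0, 0], [0, 20, 0, 0], [0, 0, 0, 0], [0, 0, 0, 0]])

```text
t: 52.42
ee_pos: [499.1, 415.6, 186.8]
orientation: [-1.571, -0.072, 0.075]
ft_force: [0.2, -0.1, 0.8]
width: 87.9
```

```bash
python3 - <<'E'
from h import *
o=get_obs(); print(o["t"],np.round(o["ee_pos"],1),o["width"])
for n in("wrist","side"):
    c=cam(n); get_image(n); g=[500.,415.,.09]; px=proj(c,[g[:2]+[80]])[0]
    for d in silhouettes(n,"carton_black"):
        if np.hypot(*(np.array(d["at"])-px))<60: print(n,round(d["conf"],2),np.round(d["at"]),"s",fit5([(c,d["pixels"])],[500,415,9,130,95],(63,73),12,(0,1,2,4)),"free",fit5([(c,d["pixels"])],[500,415,9,130,95],(63,73),12,(0,1,2,3)))
E
```

```text
52.4167 [499.1 415.6 186.8] 87.88323985259646
wrist 0.71 [322. 201.] s [498.54 414.17  11.2   92.93   0.98] free [498.64 412.98  11.26 125.96   0.98]
side 0.59 [412. 261.] s [499.19 415.1   11.12  92.51   0.98] free [497.75 413.72  11.11 126.58   0.97]
```

>>> arm_command(targets=[[0, 12, -1, 0], [0, 25, 0, 0], [0, 25, 0, 0], [0, 15, 0, 0], [0, 9, 0, 0], [0, 4, 0, 0], [0, 0, 0, 0], [0, 0, 0, 0]])

```text
t: 53.28
ee_pos: [500.5, 414.8, 98.5]
orientation: [-1.569, -0.074, 0.072]
ft_force: [0.4, -0.7, 0.1]
width: 88.0
```

>>> arm_command(targets=[[0, 0, 0, 0], [0, 0, 0, 0], [0, 0, 0, 0], [0, 0, 0, 0], [0, 0, 0, 0], [0, 0, 0, 0], [0, 0, 0, 0], [0, 0, 0, 0]], gripper=0)

```text
t: 53.95
ee_pos: [500.2, 414.7, 98.3]
orientation: [-1.569, -0.073, 0.073]
ft_force: [-1.2, -0.9, 5.3]
width: 63.2
```

>>> arm_command(targets=[[0, -4, 0, 0], [0, -10, 0, 0], [0, -15, 0, 0], [0, -15, 0, 0], [0, -10, 0, 0], [0, -6, 0, 0], [0, 0, 0, 0], [0, 0, 0, 0]])

```text
t: 54.62
ee_pos: [499.9, 414.4, 157.8]
orientation: [-1.569, -0.073, 0.073]
ft_force: [0.2, 0.1, -1.3]
width: 63.2
```

```bash
python3 -c "
import tilt; tilt.run()
from h import *
o=get_obs(); print(o['t'],np.round(o['ee_pos'],1),o['width'],np.round(o['ft_force'],1),np.round(o['moment'],2))"
```

```text
side [(0.9, [416.0, 245.0], 2973)]
wrist [(0.58, [324.0, 230.0], 15542)]
['side'] tilt -0.078 bottom below pivot 118.0 z off 5.7 IoU 0.813 untilted 0.784
['wrist'] tilt -0.529 bottom below pivot 134.7 z off 20.4 IoU 0.839 untilted 0.734
['side', 'wrist'] tilt -0.179 bottom below pivot 126.5 z off 14.0 IoU 0.785 untilted 0.759
54.8167 [499.4 414.1 156.8] 62.96502358955804 [-1.1 -0.4 -1.3] [-0.06  0.07  0.  ]
```

```bash
cat > scan.py <<'E'
from h import *
def scan(up):
    """IoU against tilt about the jaw axis, grasp 'up' mm above the carton's bottom"""
    o=get_obs(); p=np.array(o["ee_pos"]); A=R.from_rotvec(o["orientation"]).as_matrix(); print(o["t"],p.round(1),o["width"],np.round(o["ft_force"],1))
    for n in ("side","wrist"):
        c=cam(n); get_image(n); px=proj(c,[p-[0,0,30]])[0]
        s=[d for d in silhouettes(n,"carton_black") if np.hypot(*(np.array(d["at"])-px))<60]
        if not s: print(n,"none"); continue
        m=s[0]["pixels"]; best=[]
        for th in np.arange(-.6,.61,.05):
            for zo in range(-20,21,4):
                b=box(70,60,129)[:,[1,2,0]]*1.0; b[:,1]=up-b[:,1]; b[:,2]+=zo; b=b@R.from_euler('x',th).as_matrix().T+[0,-31,0]
                im=np.zeros(m.shape,np.uint8); cv2.fillConvexPoly(im,cv2.convexHull((proj(c,p+b@A.T)*16).round().astype(np.int32)),1,shift=4)
                best.append((round((im&m).sum()/(im|m).sum(),3),round(th,2),zo))
        best.sort(reverse=True); print(n,round(s[0]["conf"],2),best[:4],"upright:",max(b for b in best if abs(b[1])<.01))
E
python3 -c "
import scan; scan.scan(117)"
```

```text
54.8167 [499.4 414.1 156.8] 62.96502358955804 [-1.1 -0.4 -1.3]
side 0.73 [(np.float64(0.796), np.float64(-0.1), 8), (np.float64(0.795), np.float64(-0.05), 4), (np.float64(0.792), np.float64(-0.2), 16), (np.float64(0.791), np.float64(-0.15), 12)] upright: (np.float64(0.786), np.float64(0.0), 0)
wrist 0.77 [(np.float64(0.82), np.float64(-0.55), 16), (np.float64(0.817), np.float64(-0.6), 20), (np.float64(0.813), np.float64(-0.6), 16), (np.float64(0.809), np.float64(-0.5), 20)] upright: (np.float64(0.767), np.float64(0.0), 0)
```

```bash
python3 - <<'E'
from h import *
o=get_obs(); p=np.array(o["ee_pos"]); A=R.from_rotvec(o["orientation"]).as_matrix()
c=cam("wrist"); im=get_image("wrist")
for s in silhouettes("wrist","carton_black")[:1]:
    m=s["pixels"]; print("mask top row by col",[(k,int(np.argmax(m[:,k])) if m[:,k].any() else -1,int(m[:,k].sum())) for k in range(270,380,15)])
for th in (-.4,-.2,-.1,0,.1,.2,.4):
    q=np.array([[0,y,36] for y in (86,-44)],float); q[:,1]+=31; q=q@R.from_euler('x',th).as_matrix().T; q[:,1]-=31
    print(th,"bottom/top edge rows",proj(c,p+q@A.T)[:,1].round())
for r in range(110,250,6): print(r,"".join("%x"%min(15,int(im[r,k].mean()/12)) for k in range(260,390,3)))
E
```

```text
mask top row by col [(270, 180, 113), (285, 161, 132), (300, 158, 134), (315, 158, 134), (330, 157, 135), (345, 157, 134), (360, 165, 126), (375, 184, 107)]
-0.4 bottom/top edge rows [206. 181.]
-0.2 bottom/top edge rows [181. 185.]
-0.1 bottom/top edge rows [168. 189.]
0 bottom/top edge rows [155. 193.]
0.1 bottom/top edge rows [142. 199.]
0.2 bottom/top edge rows [129. 205.]
0.4 bottom/top edge rows [102. 220.]
110 bbbbbba9864444432332233323466422232222222121
116 ba977779bbbbbba98643223332234311222211212122
122 bbbcccbbba8767455666655555422222123222222222
128 bccbbbbbbcbccb656554444556665566554222222223
134 cccccbccbcccbb566656666655433345566666655542
140 bbaabbabbbbbbb555565556566666666654333455665
146 bbbbbbbbbbbbbb655555555555555555555666666544
152 cbbbbbbbbbbb66566666656565555555555555555555
158 bbbbcbbcb64223334444444444444322555555555555
164 cbbbcbca222232222222222222222222236566656555
170 cbbcb941222222223223323332232332221456666566
176 cca65122222122122223221222222322222226666666
182 66632122222222221222222332222222222112366666
188 55112221112212221222222212221112211211225565
194 32121122122222211122222222221122121211122255
200 22122222221221122211112112222212122121121155
206 12222122222122222222112221221221121211221155
212 21222222122221122122212222111221222222212165
218 22222112222222121222222212121121211112222258
224 21221221222222122212122212122221222222222233
230 22222222122222221122222121212112222122222233
236 21222122222122222112221222122221212212212223
242 12222222222212221221222122221222222222222223
248 11222112212212212122221221221121212211222212
```

The bottom edge shows at row 157; 155 is predicted for an upright carton. It hangs upright this time. Carry slowly to the black mat.

>>> arm_command(targets=[[-0.3, 0, -5, 0], [-0.5, 0, -10, 0], [-0.7, 0, -15, 0], [-0.7, 0, -15, 0], [-0.7, 0, -15, 0], [-0.7, 0, -15, 0], [-0.7, 0, -15, 0], [-0.7, 0, -15, 0], [-0.7, 0, -15, 0], [-0.7, 0, -15, 0], [-0.7, 0, -15, 0], [-0.7, 0, -15, 0], [-0.7, 0, -15, 0], [-0.7, 0, -15, 0], [-0.7, 0, -15, 0], [-0.7, 0, -15, 0], [-0.7, 0, -15, 0], [-0.7, 0, -12, 0], [-0.6, 0, -8, 0], [-0.3, 0, -4.7, 0]])

```text
t: 56.78
ee_pos: [511.7, 148.5, 157.8]
orientation: [-1.57, -0.072, 0.072]
ft_force: [-0.5, 0.5, 0.0]
width: 62.7
```

>>> arm_command(targets=[[0, 0, 0, 0], [0, 0, 0, 0], [0, 8, 0, 0], [0, 14, 0, 0], [0, 14, 0, 0], [0, 10, 0, 0], [0, 5, 0, 0], [0, 2, 0, 0], [0, 0, 0, 0], [0, 0, 0, 0]])

```text
t: 57.62
ee_pos: [512.0, 149.9, 105.0]
orientation: [-1.569, -0.074, 0.073]
ft_force: [0.2, -0.4, -0.9]
width: 63.2
```

```bash
python3 - <<'E'
from h import *
o=get_obs(); p=np.array(o["ee_pos"]); A=R.from_rotvec(o["orientation"]).as_matrix(); print(o["t"],p.round(1),np.round(o["orientation"],3),np.round(o["ft_force"],1))
c=cam("wrist"); im=get_image("wrist")
for s in silhouettes("wrist","carton_black")[:1]:
    m=s["pixels"]; print("mask top row by col",[(k,int(np.argmax(m[:,k])) if m[:,k].any() else -1) for k in range(270,380,15)])
for r in range(100,220,6): print(r,"".join("%x"%min(15,int(im[r,k].mean()/12)) for k in range(240,400,3)))
E
```

```text
57.6167 [512.  149.9 105. ] [-1.569 -0.074  0.073] [ 0.2 -0.4 -0.9]
mask top row by col [(270, 180), (285, 161), (300, 158), (315, 158), (330, 157), (345, 157), (360, 164), (375, 183)]
100 343333222323333332222222234433333333332333443344333332
106 333333333333333433222243233333222333455443433333222222
112 333334333333333322222233322333333333344444433344332122
118 333333334323333322332333211233333333222223322333222222
124 232333334333333333332333332233323333333343444443343343
130 223222333322487bcdddddddeeeddeedddccccddddc77888abbbbb
136 333323344333387cbcddddddeeeddddddddccccddcccb879bbcbbb
142 3322333333333873222222222222221222222222bdcddddcccdcbc
148 3223343333333873222221222222222222212122bcccdcccccdcbc
154 3233333333322773222212121222222222212212cccddcccccdcbc
160 2233433334333773336887667766666666676433dccdddcccdcccc
166 32333333433436323333333433344444444433333ccddccccddccd
172 3333343332222233344443433333333333333333326ddcdccdcccc
178 33333233333322333343444445444444444444443333bcdccccccc
184 3322222222333332332233233333333333333333333335dcccccdc
190 342232223322333332333223332333333332333333232329cccccc
196 3343332333333333233333332333333323333333333333334ccccc
202 333333332333333333333233223333233332233223333323489998
208 222333333223333333223333323233333332223333333333599899
214 322332233333332333333333332333233333332332223333699999
```

The mat shows around the carton at row 148, columns 285–359, and the carton's lower face is centred on it (288–352). I check y by projecting the mat's +y edge (row ≈ 140).

```bash
python3 - <<'E'
from h import *
o=get_obs(); p=np.array(o["ee_pos"]); c=cam("wrist"); im=get_image("wrist")
col=im[:,300:345].mean((1,2)); print([(r,int(col[r])) for r in range(134,166)])
ay=np.array([-np.sin(.093),np.cos(.093)]); ax=np.array([ay[1],-ay[0]])
for yc in (44,46,48,50,52): print(yc,proj(c,[[*(p[:2]+yc*ay),10]]).round(1))
row=im[143:155].mean((0,2)); g=np.gradient(row); e=[int(np.argmax(np.abs(g[275:300]))+275),int(np.argmax(g[345:375])+345)]; print("mat x edge cols",e)
print("x at those:",[((back(c,[k,149],10)[0][:2]-p[:2])@ax).round(1) for k in e])
E
```

```text
[(134, 164), (135, 164), (136, 162), (137, 147), (138, 102), (139, 44), (140, 29), (141, 29), (142, 29), (143, 29), (144, 29), (145, 28), (146, 28), (147, 28), (148, 27), (149, 28), (150, 28), (151, 28), (152, 29), (153, 28), (154, 28), (155, 28), (156, 30), (157, 42), (158, 74), (159, 91), (160, 82), (161, 87), (162, 82), (163, 55), (164, 45), (165, 45)]
44 [[322.3 144.4]]
46 [[322.3 142.2]]
48 [[322.3 139.9]]
50 [[322.3 137.6]]
52 [[322.3 135.3]]
mat x edge cols [278, 359]
x at those: [np.float64(-39.7), np.float64(32.9)]
```

Centred to under 1 mm both ways. Set it down.

>>> arm_command(targets=[[-0.5, 3, 0, 0], [0, 2, 0, 0], [0, 1, 0, 0], [0, 1, 0, 0], [0, 0.7, 0, 0], [0, 0, 0, 0], [0, 0, 0, 0]])

```text
t: 58.35
ee_pos: [511.2, 149.7, 97.0]
orientation: [-1.57, -0.073, 0.073]
ft_force: [0.2, 0.3, 0.1]
width: 63.1
```

>>> arm_command(targets=[[0, 0.7, 0, 0], [0, 0.5, 0, 0], [0, 0, 0, 0], [0, 0, 0, 0]])

```text
t: 58.68
ee_pos: [511.3, 149.7, 96.3]
orientation: [-1.57, -0.073, 0.073]
ft_force: [-2.6, 0.0, 5.0]
width: 62.7
```

Contact exactly where expected. Release, rise and retreat to +y/-x so the top camera is clear.

>>> arm_command(targets=[[0, 0, 0, 0], [0, 0, 0, 0], [0, 0, 0, 0], [0, 0, 0, 0], [0, 0, 0, 0], [0, -8, 0, 0], [0, -20, 0, 0], [0, -30, 0, 0], [0, -35, 0, 0], [0, -30, 0, 0], [0, -12, 0, 0], [0, 0, 0, 0]], gripper=90)

```text
t: 59.68
ee_pos: [513.3, 150.3, 235.0]
orientation: [-1.568, -0.079, 0.068]
ft_force: [-0.1, 0.4, -0.0]
width: 79.3
```

>>> arm_command(targets=[[-6, -2, 16, 0], [-12, -4, 28, 0], [-14, -4, 34, 0], [-14, -4, 34, 0], [-14, -4, 34, 0], [-14, -4, 34, 0], [-14, -4, 34, 0], [-14, -4, 34, 0], [-14, -4, 34, 0], [-14, -4, 34, 0], [-14, -4, 34, 0], [-14, -4, 34, 0], [-10, 0, 24, 0], [-6, 0, 14, 0], [0, 0, 0, 0], [0, 0, 0, 0]])

```text
t: 61.02
ee_pos: [298.3, 553.0, 275.5]
orientation: [-1.572, -0.073, 0.075]
ft_force: [-0.6, 0.3, 0.6]
width: 79.0
```

```bash
python3 - <<'E'
from h import *
o=get_obs(); print(o["t"],np.round(o["ee_pos"],1),o["width"])
T=[("carton_black",[511.,150.,.09],box(63,73,130),10,1),("carton_red",[521.,45.,.09],box(55,101,148),10,1),("tin",[487.,-135.5,0.],cyl(57,72),6,0),("jar_green",[625.,34.,0.],cyl(46,106),8,0),("jar_brown",[612.,183.,0.],cyl(44,105),8,0)]
for n in("top","side"):
    c=cam(n); im=get_image(n); cv2.imwrite(f"pics/_{n}end.png",im)
    for t,g,pts,z,yf in T:
        px=proj(c,[g[:2]+[80]])[0]
        for d in silhouettes(n,t):
            if np.hypot(*(np.array(d["at"])-px))<25: print(n,t,round(d["conf"],2),np.round(d["at"]),int(d["pixels"].sum()),fit([(c,d["pixels"])],pts,z,list(g),yf)); break
# pixel comparison with the start picture: top camera, cartons and jars
a=cv2.imread("pics/top0.png"); b=cv2.imread("pics/_topend.png")
for nm,(x0,x1,y0,y1) in dict(black=(293,336,185,225),red=(340,400,180,222),jarG=(355,388,135,168),jarB=(284,312,140,172)).items():
    S=4; A=cv2.resize(a[y0-6:y1+6,x0-6:x1+6],None,fx=S,fy=S,interpolation=2); B=cv2.resize(b[y0:y1,x0:x1],None,fx=S,fy=S,interpolation=2)
    _,v,_,l=cv2.minMaxLoc(cv2.matchTemplate(A,B,cv2.TM_CCOEFF_NORMED)); print(nm,"match",round(v,3),"moved px",(6-np.array(l)/S))
E
```

```text
61.0167 [298.3 553.  275.5] 79.02095989670265
top carton_black 0.56 [311. 207.] 1352 [5.09458e+02 1.50464e+02 1.28000e-01 8.76000e-01]
top carton_red 0.75 [369. 205.] 1992 [5.19402e+02 4.49870e+01 1.25000e-01 9.22000e-01]
top tin 0.58 [449. 224.] 927 [ 486.256 -134.296    0.       0.963]
top jar_green 0.86 [370. 156.] 628 [623.696  33.857   0.      0.882]
top jar_brown 0.69 [301. 159.] 546 [610.636 184.887   0.      0.88 ]
side carton_black 0.88 [338. 190.] 2092 [ 5.10179e+02  1.46637e+02 -3.70000e-02  9.09000e-01]
side carton_red 0.65 [310. 159.] 1721 [ 5.18324e+02  2.27200e+01 -1.45000e-01  7.21000e-01]
side tin 0.78 [290. 142.] 233 [ 4.90607e+02 -1.48879e+02  0.00000e+00  3.69000e-01]
side jar_green 0.65 [276. 176.] 415 [ 5.98752e+02 -3.18040e+01  0.00000e+00  5.19000e-01]
side jar_brown 0.62 [305. 208.] 596 [593.171 139.32    0.      0.637]
black match 0.904 moved px [0. 1.]
red match 0.962 moved px [ 0.5  -0.25]
jarG match 0.998 moved px [0. 0.]
jarB match 0.996 moved px [0. 0.]
```

Jars match the start picture exactly (0 px). The cartons are within 1 px (about 2 mm) of their start places, and the tin is on the trivet's middle. The robot is clear, so I hand in.

```bash
python3 -c "
from workcell import *
print(get_obs()['t']); print(close_job())"
```

```text
61.6167
the job is handed in; nothing more can be done
None
```

The job is handed in at 61.6 s and everything ended in its place, but the black carton did not stay upright throughout.

**What I did:** I stood both cartons on the board, set the tin on the trivet, then put the red and black cartons back on their own mats.

**What went wrong:**
- **Finger length:** the fingertips sit about 29 mm further back than stated. My first grip closed on air above the black carton. I measured the difference in the images and corrected for it.
- **Black carton tilted:** on its way back I gripped it too near the top. It swung about 27° in the grip and touched down tilted on its mat, with at most 27 N at the wrist. I took it back to the board, stood it upright on its lower edge, and released it. I then regripped it lower, carried it upright and set it down. It never fell, but "keep everything upright" was broken for a few seconds.

**Last checks:**

| Item | Result |
|---|---|
| Black carton | About 2 mm from its start picture (top view); less than 1 mm off the middle of its mat just before setting down |
| Red carton | About 1 mm from its start picture (top view) |
| Tin | About 1 mm off the middle of the trivet (top view) |
| Jars | 0 px moved (top view) |

The final side-view fits disagreed for the red carton, tin and jars. They are partly hidden there and the fits were poor, so I relied on the top view. I had used all 16 picture views by then, so I checked the final state only by numbers.

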